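# Find the full wire spool by weight and load it on the wire stand

### The arm

A 7-joint arm with a two-finger parallel gripper is mounted at the origin on a cart in front of the work surface, level with it; the furniture and walls round the work are solid. World frame = base frame: x ahead of the robot, y to its left, z up, the work surface at z = 0. Lengths are in mm, angles in rad, forces in N, time in s.
With the tool pointing down it reaches from about 425 to 925 mm from the base axis. Payload 6.8 kg.
Tool frame: the origin (TCP) lies on the centre line of the jaws, within the pads' length; the fingertips stand arm.tcp_to_tips ahead of it and the grasp point (between the pads) lies 8 mm behind it (arm.tcp_to_tips is the distance from the TCP to the fingertips, in mm); z points along the fingers, x is the direction in which the jaws open and shut, and the axes are right-handed (so a half turn about z gives the same grasp; the last joint's range is limited). The gripper opens to 85 mm and grips with 20 to 120 N. Pads are 22 mm wide; open, the fingers measure 114 mm over their backs; the gripper's body (76 mm by 85 mm) begins 54 mm behind the grasp point. The pads swing forward as they close: fully open they stand 13 mm farther back than shut.
Start: joints at [-1.364, 0.477, 0.022, 1.555, -0.011, 1.109, -0.083], TCP at [208.994, 641.848, 242.308] pointing down, gripper open.
Joint ranges: [-2.96, 2.96], [-0.34, 2.1], [-1.41, 1.46], [0.24, 2.44], [-1.37, 4.51], [0.17, 1.92], [-2.96, 2.96]. Speed limits (rad/s): [2.39, 2.39, 3.14, 3.14, 3.14, 3.14, 3.14].

### API

Orientations are given as a rotation vector (axis times angle).
In Python, from cell import arm, optics, order, nets gives the robot as it stands. The module is installed in compiled form; this text tells all that it offers.
- The arm moves only by the tool send_rows, never from a script. Its argument "motion" is a list of rows, each a list of 3 entries, a list of its own where there are three numbers: the opening, from 0 (shut) to 1 (fully open), then the shift along the world's x, y, z in mm, then the turn about the world's z in degrees. A call has 1 to 10 rows; each row is the pose to reach, as a shift and turn from the pose measured when the call began; what a row does not reach only later rows make up. A row lasts 1/8 s, in which the tool goes at most 62.5 mm and 10.7 degrees, less where a joint would pass 70% of its speed; a pose out of reach is approached as far as the arm can. A call with a gripper value outside its range is refused whole. The fingers move at their own pace and stop on an object; the grip force is fixed at half the most. Time passes only in rows, so rows that repeat a pose let the fingers close. It gives the time, the measured TCP pose, the force and the opening at its end, in the units of the state.
- arm.state(): the state, without advancing time (a new reading comes with each control period).
- optics.read_camera(name): name is "scene" or "side" or "wrist"; returns a dict with "color" (400x640x3 uint8, red, green, blue), "vertical_fov" (degrees; the focal length in pixels is half the picture's height over the tangent of half this angle, whatever the lens; pixels are square), "cx", "cy" (the principal point, pixels), "rvec" (rotation vector, rad) and "tvec" (3), from world to camera coordinates, as OpenCV has them; the wrist camera has in their place "tool_from_camera" (4x4, takes a point from camera to tool coordinates, whose origin is the TCP and whose axes are the tool frame's). Camera axes: x right, y down, z forward; pixel columns grow to the right and rows downward; lengths in mm; the calibration is good to about 2 mm. A picture is of the moment at which its call begins: read the wrist's pose just before it. There is no depth.
- order.finish_job(): hands the job in, once; it reports no verdict.
Trained networks look in a picture, given as the dict that the camera call returned (one of the last four; its "shot" number tells which), for a name from the list of things; names that differ only in an ending like _2 or _b are one class to them, and where a whole thing is asked for, a point or a joint stands for the part that bears it (a point fixed in the world has none). Each returns a list of dicts, best first, with "conf" (0 to 1); they miss things now and then, are a little off and sometimes report something else, mostly with a low value. They report only what shows in the picture. A call takes as long as a camera call.
- nets.search_frame(picture, label): "bbox" ([left, top, right, bottom] in pixels, round what is visible of it).
- nets.silhouettes(picture, label): "pixels" (400x640 bool, what is visible of it) and "bbox" ([left, top, right, bottom] in pixels, round what is visible of it).
- nets.spot_point(picture, label): "centre" ([column, row] in pixels: a listed point, or the origin of a listed thing).
The state is a dict: "time_s": time; "joint_positions": joint angles; "joint_vel": joint speeds; "joint_efforts": joint torques, N m; "tool_pos": TCP position; "tool_rot": TCP orientation; "ft_force": force on the tool from outside, world axes, zero at the start; "torque": the same for the moment, N m; "opening": opening from 0.0 (shut) to 1.0 (fully open).
Only numpy, scipy, OpenCV 4.12 (cv2) and the standard library are available. Lean on these libraries where they do the work, as an engineer would, in place of code of your own. Each camera call takes 0.05 s, during which the arm holds its last target.

### The job

Of the three closed wire spools that look alike, only one still holds wire: find it by feeling their weight as you lift them, put it fully home on the stand's upright spindle, and let go. Then slide the brake in by its handle, gently, until you feel its shoe meet the spool, and leave it touching. Leave the two used-up spools standing upright on the table, and do not disturb the tape measure or the wood block.

Things in the scene. Friction and masses are not known exactly. Their poses are not given: they have to be found in the camera images.
- spool_1_center (a point): centre, half-way up (42 mm), of one of three alike closed grey plastic spools, upright on the table, z up: drum 67 mm across, 48 mm high, under a collar 40 mm across, 36 mm high (the grip, 6 to 42 mm above this point); bore 22 mm right through. Two are used up (about 0.15 kg, 1.5 N each), one is full (0.5 to 0.65 kg, 5 to 6.5 N); they look the same; which is which changes every time
- spool_2_center (a point): centre, half-way up (42 mm), of one of three alike closed grey plastic spools, upright on the table, z up: drum 67 mm across, 48 mm high, under a collar 40 mm across, 36 mm high (the grip, 6 to 42 mm above this point); bore 22 mm right through. Two are used up (about 0.15 kg, 1.5 N each), one is full (0.5 to 0.65 kg, 5 to 6.5 N); they look the same; which is which changes every time
- spool_3_center (a point): centre, half-way up (42 mm), of one of three alike closed grey plastic spools, upright on the table, z up: drum 67 mm across, 48 mm high, under a collar 40 mm across, 36 mm high (the grip, 6 to 42 mm above this point); bore 22 mm right through. Two are used up (about 0.15 kg, 1.5 N each), one is full (0.5 to 0.65 kg, 5 to 6.5 N); they look the same; which is which changes every time
- spindle_foot (a point): on the wire stand (fixed dark steel base 260 x 110 x 12 mm): point on the axis of the upright steel spindle, level with the top of the seat ring where a spool's underside rests, 20 mm above the table. Spindle 16 mm thick, rising 92 mm above this point, tip tapered. +x: the way the brake slides in, towards the spindle; the brake is on the -x side; z up
- brake_face (a point): centre of the brake's upright rubber shoe face (40 mm wide, from 20 to 66 mm above the table), which looks in +x at the spindle; axes as spindle_foot. Against a mounted spool it stops about 33.5 mm from the spool's axis
- brake_handle (a point): on the brake's black upright handle plate (14 mm thick along x, 40 mm wide along y, top 89 mm and foot 31 mm above the table): point in its middle, 70 mm above the table, 78 mm behind the shoe face; axes as spindle_foot
- brake (a joint): slide of the brake in m: 0 fully open, grows towards the spindle, stop at 0.055; at about 0.045 (2 to 3 mm either way, as the spool has 3 mm of play on the spindle) the shoe meets a mounted spool. Friction of about 3 N holds it where it is left
- seat: aluminium seat ring under the spindle, 56 mm across and 8 mm high, origin at its underside on the spindle axis
- tape_measure_mid (a point): centre of the grey tape measure, a bystander, 36 x 83 x 66 mm
- wood_block_mid (a point): centre of the wood block, a bystander, 50 x 60 x 40 mm

How it is judged:
By the outcome, as a careful person would: the job done as asked, in the order asked, and still so for the second after the job is handed in, with the robot touching nothing.
It also fails if it takes over 72 s, if anything falls off the work surface, if the arm or the gripper's body presses on something with over 40 N, if the wrist force passes 120 N, or if a joint passes its speed limit or range.

## Working session

There is one attempt and no reset: what is moved stays moved. The work goes in short steps, Python scripts to look and compute and a tool call to move; the robot and the scene stay as the last step left them, time stands still between calls to the robot, and variables do not carry over. Pictures are saved under pics/ and viewed, and the job is handed in when it is done.

Besides the shell and the picture viewer there is one more tool, called after "Emit:" as name(argument=value, ...) on one line, values as JSON. send_rows: Moves the arm, as the interface text tells. Its arguments: {"type":"object","properties":{"motion":{"type":"array"}},"required":["motion"]}

```bash
mkdir -p pics
cat > h.py <<'E'
import numpy as np, cv2
from cell import arm, optics, order, nets
from scipy.spatial.transform import Rotation as R
def K(p):
    f=200/np.tan(np.radians(p['vertical_fov'])/2)
    return f
def pose(p,st=None):
    # returns Rcw (cam->world), camera centre
    if 'rvec' in p:
        M=R.from_rotvec(np.ravel(p['rvec'])).as_matrix(); t=np.ravel(p['tvec'])
        return M.T, -M.T@t
    T=np.array(p['tool_from_camera']); Rt=R.from_rotvec(st['tool_rot']).as_matrix()
    return Rt@T[:3,:3], Rt@T[:3,3]+np.array(st['tool_pos'])
def ray(p,uv,st=None):
    f=K(p);Rc,c=pose(p,st)
    d=Rc@np.array([(uv[0]-p['cx'])/f,(uv[1]-p['cy'])/f,1]); return c,d/np.linalg.norm(d)
def atz(p,uv,z,st=None):
    c,d=ray(p,uv,st); return c+d*(z-c[2])/d[2]
def proj(p,P,st=None):
    f=K(p);Rc,c=pose(p,st); q=Rc.T@(np.array(P,float)-c); return np.array([p['cx']+f*q[0]/q[2],p['cy']+f*q[1]/q[2]])
def save(p,n): cv2.imwrite('pics/'+n+'.png',cv2.cvtColor(p['color'],cv2.COLOR_RGB2BGR))
E
python3 - <<'E'
from h import *
st=arm.state(); print({k:np.round(v,3) for k,v in st.items()}); 
Z={'spool_1_center':42,'spindle_foot':20,'brake_face':43,'brake_handle':70,'tape_measure_mid':33,'wood_block_mid':20}
print(getattr(arm,'tcp_to_tips',None))
for n in ['scene','side','wrist']:
    st=arm.state();p=optics.read_camera(n); save(p,n+'0')
    for l,z in Z.items():
        for r in nets.spot_point(p,l)[:5]:
            print(n,l,np.round(r['centre'],1),round(r['conf'],2),np.round(atz(p,r['centre'],z,st),1))
E
```

```text
{'time_s': np.float64(0.0), 'joint_positions': array([-1.364,  0.478,  0.022,  1.556, -0.011,  1.109, -0.083]), 'joint_vel': array([-0.001, -0.001,  0.002,  0.   , -0.001, -0.003,  0.002]), 'joint_efforts': array([-0.0000e+00, -5.9643e+01,  1.6080e+00, -2.8120e+01,  1.2000e-02,
        9.0000e-03, -0.0000e+00]), 'tool_pos': array([208.839, 641.268, 241.324]), 'tool_rot': array([ 2.541e+00,  1.845e+00, -2.000e-03]), 'ft_force': array([ 0.455, -0.305, -0.335]), 'torque': array([ 0.014, -0.018,  0.019]), 'opening': np.float64(1.003)}
11.0
scene spool_1_center [334.8 242.7] 0.87 [ 439.3 -136.6   42. ]
scene spindle_foot [364.6 224.6] 0.73 [ 605.1 -132.7   20. ]
scene spindle_foot [292.1 191.2] 0.59 [592.4 210.4  20. ]
scene brake_face [283.6 193.5] 0.92 [534.8 197.1  43. ]
scene brake_handle [267.7 198.5] 0.75 [445.4 185.5  70. ]
scene brake_handle [294.3 192. ] 0.67 [539.5 143.8  70. ]
scene tape_measure_mid [266.5 165.6] 0.58 [649.6 417.5  33. ]
scene wood_block_mid [442.1 240.7] 0.83 [ 703.5 -380.2   20. ]
side spool_1_center [368.3 186.4] 0.89 [ 434.  -144.6   42. ]
side spindle_foot [297.2 238.8] 0.91 [582.9 180.3  20. ]
side brake_face [317.5 238.2] 0.85 [518.1 198.   43. ]
side brake_face [361.3 167.2] 0.26 [ 482.9 -284.1   43. ]
side brake_handle [344.6 230.5] 0.61 [444.7 183.6  70. ]
side tape_measure_mid [249.4 282.6] 0.69 [635.3 415.5  33. ]
side wood_block_mid [306.1 152.9] 0.55 [ 724.4 -413.8   20. ]
```

View pics/scene0.png

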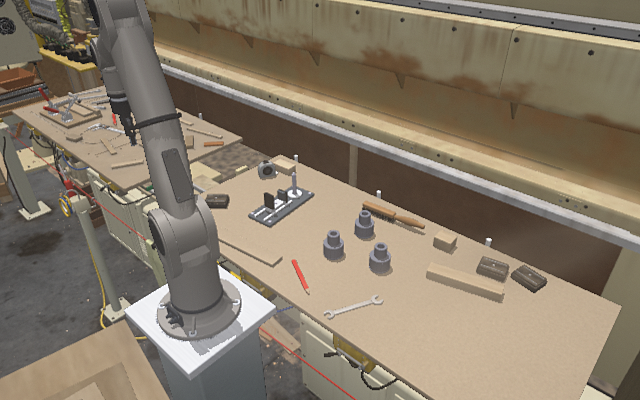

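View pics/side0.png

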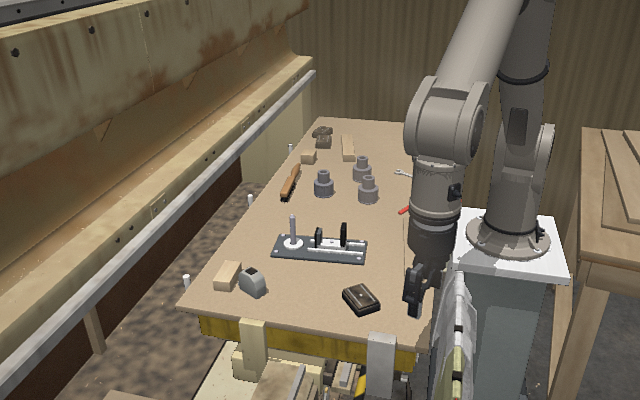

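View pics/wrist0.png

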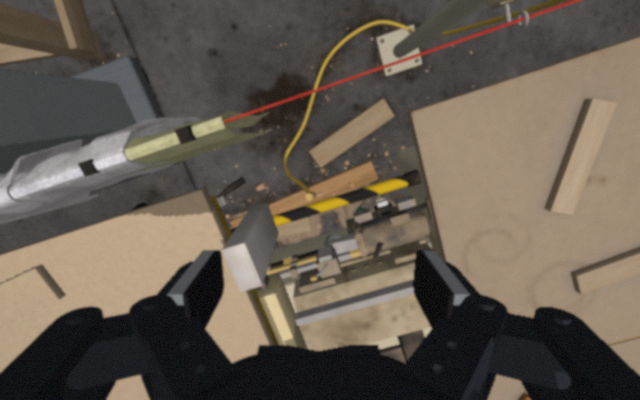

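The scene picture shows spools near (334,245), (380,257) and (364,224), and the stand with its spindle at (295,190). The tape measure is at (267,170) and the wood block at (445,240).

Run:
```python
from h import *
for n in ['scene','side']:
    p=optics.read_camera(n)
    for f in (nets.search_frame,nets.silhouettes):
      for r in f(p,'spool_1_center'):
        b=np.array(r['bbox']);c=[(b[0]+b[2])/2,(b[1]+b[3])/2]
        print(n,f.__name__,np.round(b),round(r['conf'],2),np.round(atz(p,c,42),1))
    print(pose(p)[1])
    cv2.imwrite(f'pics/{n}_z.png',cv2.resize(cv2.cvtColor(p['color'][130:290,220:480],cv2.COLOR_RGB2BGR),None,fx=3,fy=3,interpolation=2))
```

```text
scene call [324. 231. 344. 260.] 0.63 [ 425.4 -144.6   42. ]
scene call [265. 190. 288. 213.] 0.28 [479.3 178.7  42. ]
scene call [323. 230. 345. 263.] 0.69 [ 422.8 -147.    42. ]
[-451.94506178 -878.49751829  980.72290274]
side call [357. 173. 379. 205.] 0.55 [ 433.1 -127.9   42. ]
side call [357. 172. 382. 206.] 0.84 [ 427.1 -126.7   42. ]
[ 205.5506086  1346.91944196  819.20942332]
```

Run:
```python
from h import *
s=optics.read_camera('scene')
for uv in [(334.5,234),(380,247.5),(364,213.5)]: print(np.round(atz(s,uv,84)))
s=optics.read_camera('side')
for uv in [(368,178),(361,159),(323,173)]: print(np.round(atz(s,uv,84)))
```

```text
[ 432. -141.   84.]
[ 473. -288.   84.]
[ 583. -143.   84.]
[ 432. -122.   84.]
[ 481. -264.   84.]
[ 583. -126.   84.]
```

View pics/scene_z.png

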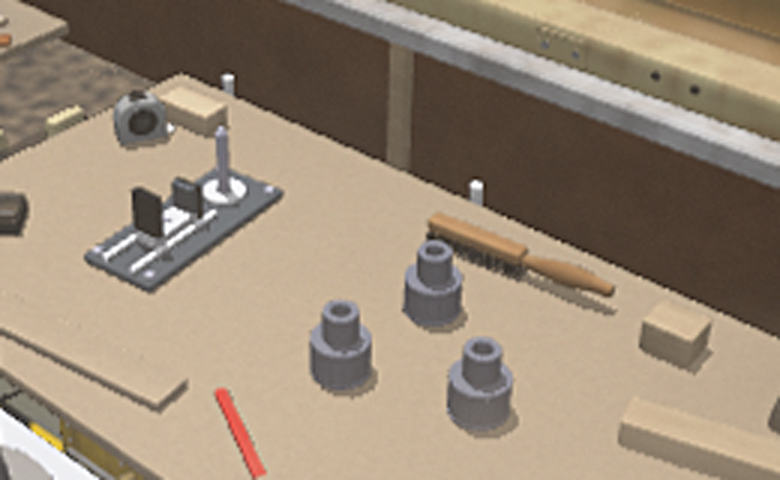

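View pics/side_z.png

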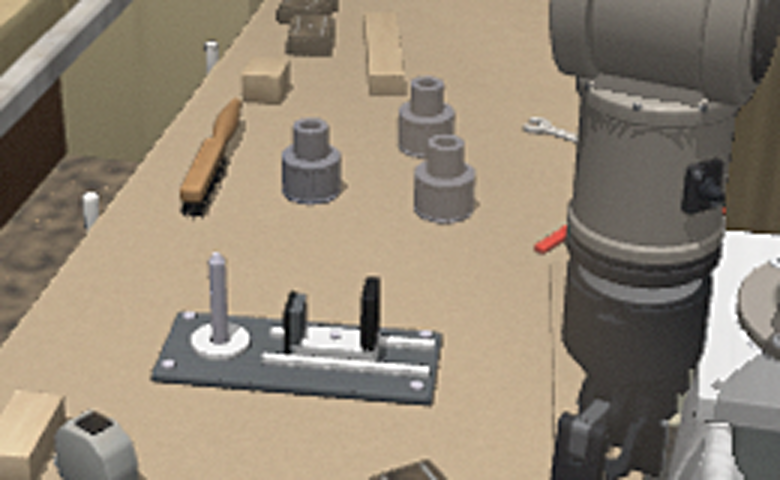

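Emit:
send_rows(motion=[[1,[40,-45,0],-5],[1,[80,-90,0],-14],[1,[120,-135,0],-24],[1,[160,-180,20],-34],[1,[200,-225,40],-44],[1,[220,-280,60],-53],[1,[240,-340,80],-53],[1,[260,-400,90],-53],[1,[270,-450,90],-53],[1,[270,-450,90],-53]])

```text
time_s: 2.7
tool_pos: [480.4, 186.4, 333.2]
tool_rot: [3.101, 0.503, 0.002]
ft_force: [-0.3, 0.9, 0.1]
opening: 0.996
```

Run:
```python
from h import *
Z={'spool_1_center':42,'spindle_foot':20,'brake_face':43,'brake_handle':70}
st=arm.state();p=optics.read_camera('wrist'); save(p,'w1'); print(np.round(st['tool_pos'],1),p['vertical_fov'],np.round(p['tool_from_camera'],2).tolist(),p['cx'],p['cy'])
for l,z in Z.items():
    for r in nets.spot_point(p,l)[:5]:
        print(l,np.round(r['centre'],1),round(r['conf'],2),np.round(atz(p,r['centre'],z,st),1))
for P in [(590,190,112),(590,190,20)]: print(proj(p,P,st))
```

```text
[480.4 186.4 333.2] 63.81935214885096 [[1.0, -0.0, -0.0, -0.09], [0.0, 0.96, 0.27, -70.28], [0.0, -0.27, 0.96, -130.85], [0.0, 0.0, 0.0, 1.0]] 318.0726691811566 198.18499073858234
spool_1_center [227.  341.3] 0.88 [ 434.9 -127.    42. ]
spindle_foot [390.4 177. ] 0.73 [585.5 194.7  20. ]
brake_face [350.5 169.1] 0.78 [524.6 190.9  43. ]
brake_face [388.4 175.3] 0.52 [575.5 199.   43. ]
brake_handle [290.7 155.5] 0.8 [444.7 187.6  70. ]
[410.07546532 199.07526413]
[392.10578212 181.06904533]
```

View pics/w1.png

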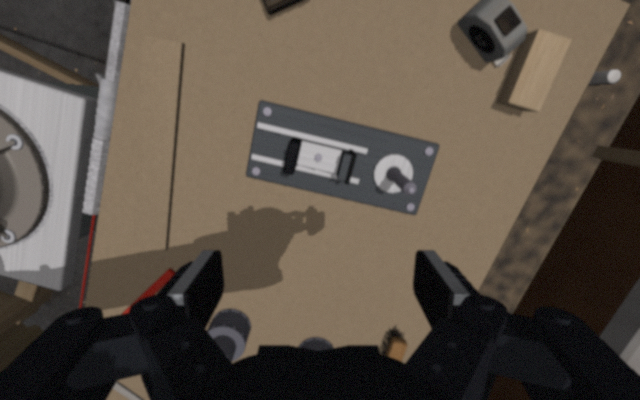

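The wrist view shows the stand at about (250–440, 100–215). The seat is near (394,174), the spindle tip near (410,187), the shoe at (347,166) and the handle at (291,156).

Run:
```python
from h import *
im=cv2.imread('pics/w1.png'); cv2.imwrite('pics/w1z.png',cv2.resize(im[95:220,240:445],None,fx=3.9,fy=3.9,interpolation=2))
```

```text
(no output)
```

View pics/w1z.png

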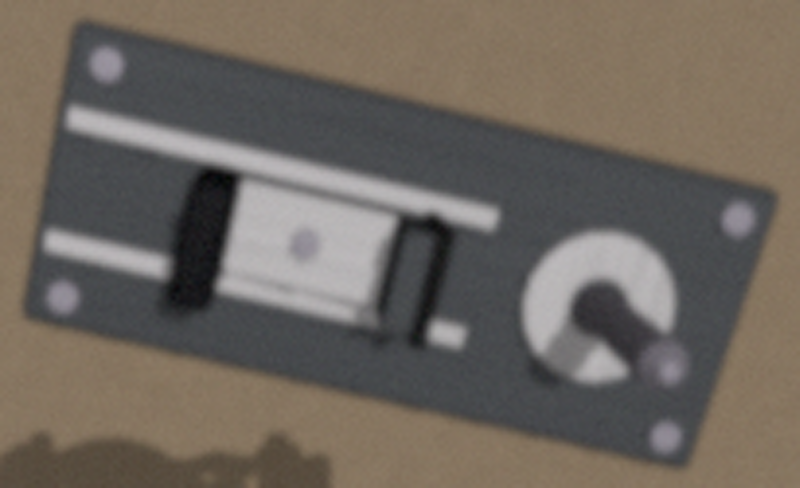

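Run:
```python
from h import *
st=arm.state();p=optics.read_camera('wrist')
def q(a,z): return atz(p,(a[0]/3.9+240-.4,a[1]/3.9+95-.4),z,st)
C=[q(a,12) for a in [(78,20),(778,190),(688,466),(28,316)]]
for c in C: print(np.round(c,1))
d=C[1]-C[0]+C[2]-C[3]; print('stand yaw',np.degrees(np.arctan2(d[1],d[0])), [np.linalg.norm(C[i]-C[i-1]) for i in range(4)])
S=[q(a,12) for a in [(107,64),(739,218),(666,437),(63,297)]]
d=S[1]-S[0]+S[2]-S[3]; print('yaw screws',np.degrees(np.arctan2(d[1],d[0])),np.mean(S,0),np.mean(C,0))
print('seat',q((600,306),20),'tip',q((664,360),112))
print('handle top', q((204,240),89), 'shoe top',q((437,220),66),q((425,340),66))
```

```text
[378.1 242.6  12. ]
[630.5 268.6  12. ]
[642.3 162.8  12. ]
[389.9 136.7  12. ]
stand yaw 5.884276585013847 [np.float64(106.51921160251884), np.float64(253.6761590885832), np.float64(106.5020886000472), np.float64(253.77019405361142)]
yaw screws 5.712635579709117 [510.7709788 201.2980382  12.       ] [510.20155842 202.68251687  12.        ]
seat [584.45611058 209.81452169  20.        ] tip [581.24432891 211.6208221  112.        ]
handle top [444.59839655 197.38231157  89.        ] shoe top [511.61983307 223.69770311  66.        ] [521.71982276 186.034437    66.        ]
```

Emit:
send_rows(motion=[[1,[0,-60,-10],-5],[1,[0,-120,-20],-10],[1,[0,-180,-20],-15],[1,[0,-220,-20],-20],[1,[0,-220,-20],-20],[1,[0,-220,-20],-20]])

```text
time_s: 3.75
tool_pos: [478.7, -25.0, 312.0]
tool_rot: [-3.141, 0.02, 0.001]
ft_force: [0.2, 1.0, -1.2]
opening: 0.999
```

Run:
```python
from h import *
st=arm.state();p=optics.read_camera('wrist'); save(p,'w2'); print(np.round(st['tool_pos'],1),st['joint_positions'])
for r in nets.spot_point(p,'spool_1_center')[:5]:
        print(np.round(r['centre'],1),round(r['conf'],2),np.round(atz(p,r['centre'],42,st),1))
```

```text
[478.7 -25.  312. ] [-0.64996143  0.07333889  0.6153704   1.9500954  -0.04701168  1.13256406
 -0.02853808]
[287.4 242.7] 0.82 [ 435.3 -131.1   42. ]
```

View pics/w2.png

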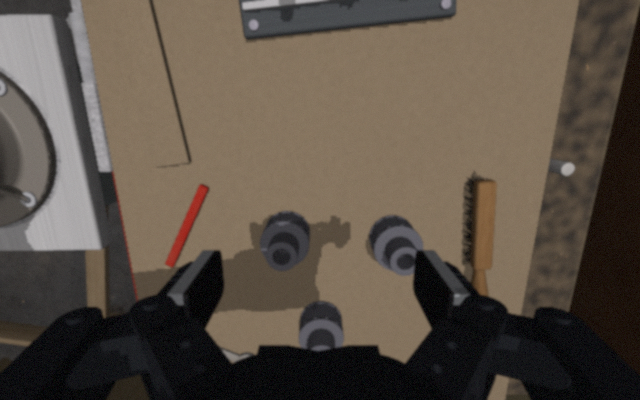

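The three collar tops are near (283,256), (403,261) and (320,338). The stand's edge is along the top of the picture.

Run:
```python
from h import *
im=cv2.imread('pics/w2.png'); cv2.imwrite('pics/w2z.png',cv2.resize(im[200:370,240:440],None,fx=4,fy=3.5,interpolation=2))
st=arm.state();p=optics.read_camera('wrist')
for l,r in [((283,256),(285,240)),((403,261),(395,243))]: print(atz(p,l,84,st))
g=cv2.GaussianBlur(cv2.cvtColor(p['color'],cv2.COLOR_RGB2GRAY),(3,3),0)
```

```text
[ 433.93213577 -129.84419724   84.        ]
[ 581.22123721 -138.26982454   84.        ]
```

View pics/w2z.png

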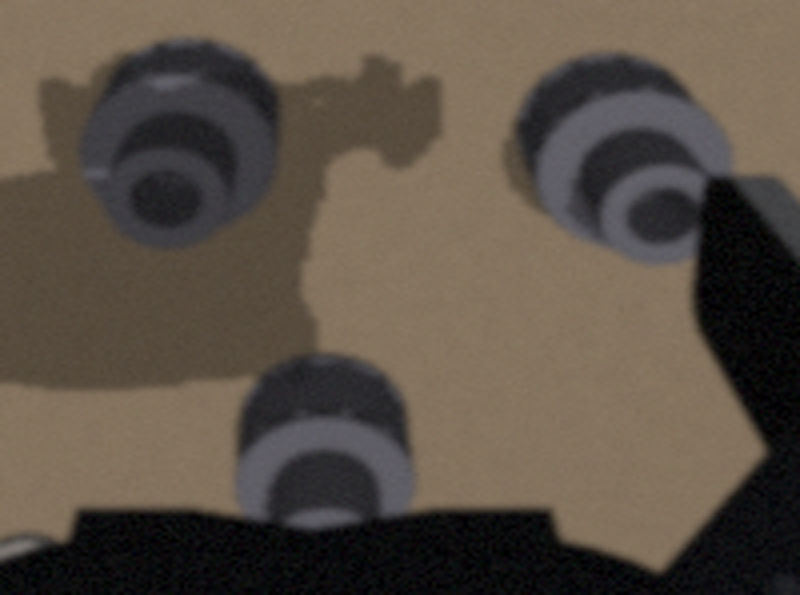

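Run:
```python
from h import *
st=arm.state();p=optics.read_camera('wrist')
print(atz(p,(281.5,256.3),84,st),atz(p,(404.8,261.1),84,st),atz(p,(321,340),48,st))
for z in (84,48): print(proj(p,(432,-130,z),st))
```

```text
[ 432.01867061 -130.41526226   84.        ] [ 583.38902265 -138.66984763   84.        ] [ 479.19577086 -282.86375742   48.        ]
[281.47001696 255.99089149]
[284.45781434 243.90317649]
```

Emit:
send_rows(motion=[[1,[-23,-50,-40],0],[1,[-46,-105,-95],0],[1,[-46,-105,-150],0],[1,[-46,-105,-185],0],[1,[-46,-105,-185],0]])

```text
time_s: 4.58
tool_pos: [430.4, -129.6, 124.7]
tool_rot: [3.141, -0.019, -0.012]
ft_force: [0.1, -0.4, 0.8]
opening: 0.998
```

Run:
```python
from h import *
st=arm.state();p=optics.read_camera('wrist'); save(p,'w3'); print(np.round(st['tool_pos'],1),st['joint_positions'])
print(proj(p,(432,-130,84),st),proj(p,st['tool_pos'],st))
```

```text
[ 430.4 -129.6  124.7] [-0.38534426  0.32799191  0.64201998  2.21220376 -0.30278911  0.69368693
  0.45567382]
[322.08320345 234.52858855] [318.82563024 268.24196921]
```

View pics/w3.png

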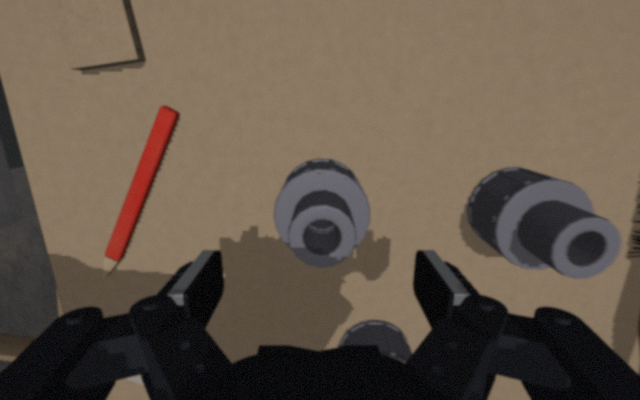

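Emit:
send_rows(motion=[[1,[1.5,-1,-30],0],[1,[1.5,-1,-59],0],[1,[1.5,-1,-60],0],[0,[1.5,-1,-60],0],[0,[1.5,-1,-60],0],[0,[1.5,-1,-60],0],[0,[1.5,-1,-60],0],[0,[1.5,-1,-60],0]])

```text
time_s: 5.62
tool_pos: [434.5, -130.8, 68.0]
tool_rot: [-3.141, 0.019, 0.003]
ft_force: [-3.0, 1.4, 12.8]
opening: 0.455
```

Run:
```python
from h import *
st=arm.state();print(st['ft_force'],st['torque'],st['opening'],st['tool_pos'])
```

```text
[-3.04431896  1.42571608 12.76820305] [0.29397805 0.49271494 0.01017451] 0.4553342239212694 [ 434.50779799 -130.79325209   67.98582263]
```

Emit:
send_rows(motion=[[0,[0,0,12],0],[0,[0,0,25],0],[0,[0,0,30],0],[0,[0,0,30],0],[0,[0,0,30],0],[0,[0,0,30],0]])

```text
time_s: 6.38
tool_pos: [434.2, -130.8, 97.7]
tool_rot: [-3.141, 0.019, 0.004]
ft_force: [-0.5, -0.8, -1.4]
opening: 0.45
```

Run:
```python
from h import *
for i in range(4):
  st=arm.state();print(st['ft_force'],st['torque'],st['opening'],st['tool_pos'],st['time_s'])
  p=optics.read_camera('wrist')
save(p,'w4')
```

```text
[-0.53023206 -0.81551355 -1.3867383 ] [-0.02881025 -0.01054319  0.05308073] 0.45026623746841116 [ 434.24671018 -130.76251154   97.67135215] 6.375
[-0.55709225  0.12989957 -1.48201724] [ 0.0131995   0.03545717 -0.0406334 ] 0.44979567223933675 [ 434.24125986 -130.7987063    97.68256472] 6.425
[ 0.50954419  1.34155743 -1.07194901] [ 0.03194054  0.03074878 -0.05164954] 0.4558289548824491 [ 434.29817922 -130.812347     97.72497552] 6.475
[-0.56266289  0.75753564 -1.11098226] [-0.02344348 -0.04403002  0.02149995] 0.45013947090798145 [ 434.36110917 -130.81367033   97.76124113] 6.525
```

View pics/w4.png

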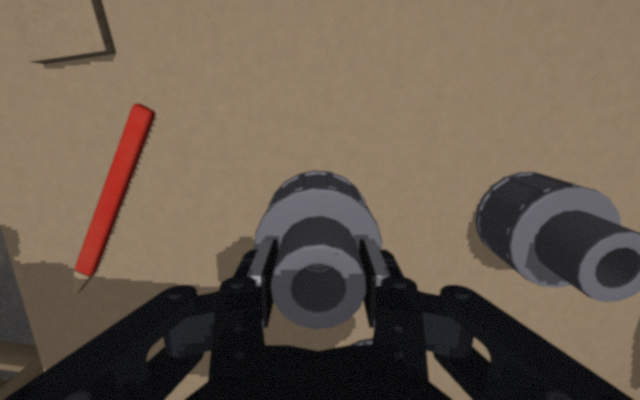

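The first spool reads about 1.3 N, so it is used up. I'll set it down and go to the next.

Emit:
send_rows(motion=[[0,[0,0,-15],0],[0,[0,0,-26],0],[0,[0,0,-29],0],[0,[0,0,-29.5],0],[0.7,[0,0,-29.5],0],[1,[0,0,-29.5],0],[1,[0,0,-29.5],0],[1,[0,0,0],0],[1,[0,0,50],0],[1,[15,-30,60],0]])

```text
time_s: 7.82
tool_pos: [450.9, -158.9, 160.2]
tool_rot: [-3.14, 0.011, -0.003]
ft_force: [1.3, 1.2, 0.2]
opening: 0.999
```

Emit:
send_rows(motion=[[1,[65,-3,0],0],[1,[125,10,0],0],[1,[137,18,0],0],[1,[137,18,0],0]])

```text
time_s: 8.32
tool_pos: [588.1, -140.0, 159.6]
tool_rot: [-3.14, 0.008, -0.001]
ft_force: [-1.2, -0.4, 0.3]
opening: 0.998
```

Run:
```python
from h import *
st=arm.state();p=optics.read_camera('wrist'); save(p,'w5'); print(np.round(st['tool_pos'],1),st['time_s'],st['ft_force'])
print(proj(p,(583.4,-138.7,84),st),proj(p,(434.5,-130.8,84),st))
```

```text
[ 588.1 -140.   159.6] 8.325 [-1.23738657 -0.43600415  0.29901614]
[311.633657  212.6240557] [ 89.51238392 202.59699198]
```

View pics/w5.png

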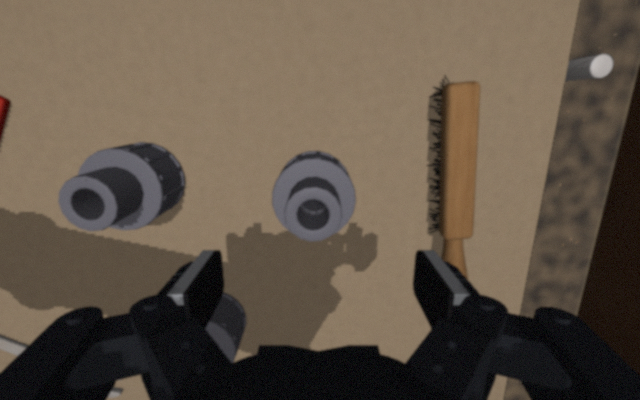

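The first spool stands upright again. The second's bore is at (313,213), which matches the estimate.

Emit:
send_rows(motion=[[1,[-3.5,1,-45],0],[1,[-3.5,1,-84],0],[1,[-3.5,1,-88],0],[0,[-3.5,1,-88],0],[0,[-3.5,1,-88],0],[0,[-3.5,1,-88],0],[0,[-3.5,1,-88],0]])

```text
time_s: 9.25
tool_pos: [584.4, -140.5, 73.6]
tool_rot: [-3.14, 0.011, -0.005]
ft_force: [-1.0, -0.1, 7.6]
opening: 0.445
```

Emit:
send_rows(motion=[[0,[0,0,12],0],[0,[0,0,25],0],[0,[0,0,30],0],[0,[0,0,30],0],[0,[0,0,30],0],[0,[0,0,30],0]])

```text
time_s: 10.0
tool_pos: [584.1, -140.4, 103.2]
tool_rot: [-3.14, 0.011, -0.003]
ft_force: [-0.1, -0.6, -1.5]
opening: 0.445
```

Run:
```python
from h import *
for i in range(3):
  st=arm.state();print(st['ft_force'],st['torque'],st['opening'],st['tool_pos'],st['time_s'])
  p=optics.read_camera('wrist')
save(p,'w6')
```

```text
[-0.08275866 -0.60806875 -1.54603443] [0.00844245 0.01362593 0.01179   ] 0.44472267069559734 [ 584.07366698 -140.4100988   103.18296745] 10.0
[-0.13309425  0.15444987 -2.21662572] [-0.00954843  0.00826725  0.0178829 ] 0.44814142090702136 [ 584.10626954 -140.45986117  103.22153952] 10.05
[ 0.38596715 -0.3907027  -1.47603248] [-0.02183337 -0.02752342  0.01693298] 0.44489338382580135 [ 584.15811022 -140.45897277  103.29638451] 10.1
```

View pics/w6.png

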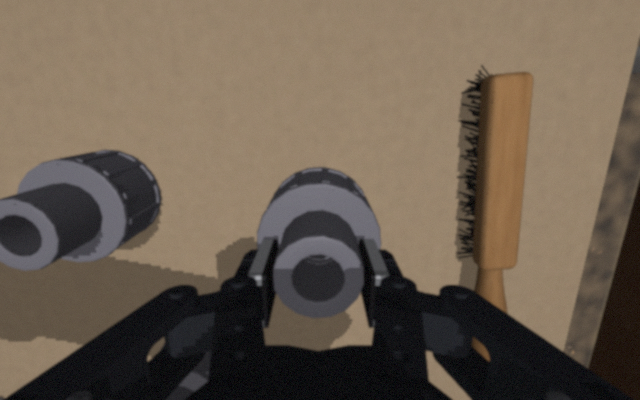

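The second spool reads about 1.6 N, so it is also used up. I'll put it back and go to the third.

Emit:
send_rows(motion=[[0,[0,0,-15],0],[0,[0,0,-26],0],[0,[0,0,-29],0],[0,[0,0,-29.5],0],[0.7,[0,0,-29.5],0],[1,[0,0,-29.5],0],[1,[0,0,-29.5],0],[1,[0,0,0],0],[1,[0,0,50],0],[1,[-20,-30,60],0]])

```text
time_s: 11.4
tool_pos: [567.7, -168.9, 166.3]
tool_rot: [-3.14, 0.003, -0.014]
ft_force: [0.9, -0.7, -0.5]
opening: 1.001
```

Emit:
send_rows(motion=[[1,[-30,-50,0],0],[1,[-70,-95,0],0],[1,[-85,-112,0],0],[1,[-85,-112,0],0],[1,[-85,-112,0],0]])

```text
time_s: 12.02
tool_pos: [483.7, -279.8, 166.3]
tool_rot: [-3.14, 0.0, -0.014]
ft_force: [1.2, 0.4, -0.2]
opening: 0.997
```

Run:
```python
from h import *
st=arm.state();p=optics.read_camera('wrist'); save(p,'w7'); print(np.round(st['tool_pos'],1),st['time_s'],st['ft_force'])
print(proj(p,(479.2,-282.9,84),st))
```

```text
[ 483.7 -279.8  166.3] 12.025 [ 1.20130818  0.35742446 -0.19733658]
[311.09870328 215.57873056]
```

View pics/w7.png

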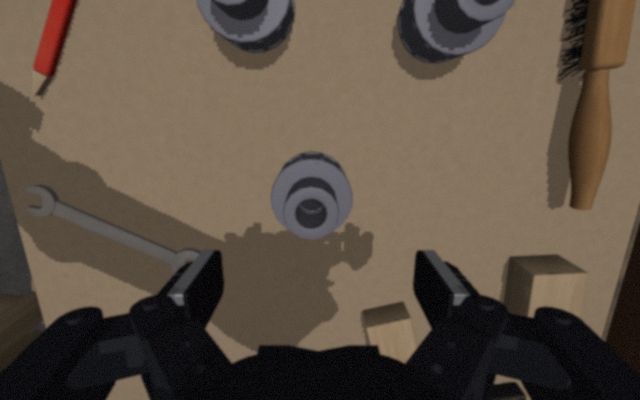

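Emit:
send_rows(motion=[[1,[-4.5,-0.5,-45],0],[1,[-4.5,-0.5,-87],0],[1,[-4.5,-0.5,-92],0],[0,[-4.5,-0.5,-92],0],[0,[-4.5,-0.5,-92],0],[0,[-4.5,-0.5,-92],0],[0,[-4.5,-0.5,-92],0]])

```text
time_s: 12.95
tool_pos: [480.1, -280.5, 76.0]
tool_rot: [-3.14, -0.0, -0.018]
ft_force: [-2.9, 1.4, 7.9]
opening: 0.446
```

Emit:
send_rows(motion=[[0,[0,0,12],0],[0,[0,0,25],0],[0,[0,0,30],0],[0,[0,0,30],0],[0,[0,0,30],0],[0,[0,0,30],0]])

```text
time_s: 13.7
tool_pos: [479.8, -280.3, 105.6]
tool_rot: [-3.14, -0.001, -0.017]
ft_force: [0.1, -0.2, -5.8]
opening: 0.445
```

Run:
```python
from h import *
for i in range(3):
  st=arm.state();print(st['ft_force'],st['torque'],st['opening'],st['tool_pos'],st['time_s'],st['tool_rot'])
  p=optics.read_camera('wrist')
save(p,'w8')
```

```text
[ 0.06655886 -0.15816405 -5.84180288] [-0.02749887  0.04102646  0.00899279] 0.44528177934045043 [ 479.82068666 -280.3497266   105.58175677] 13.7 [-3.13969365e+00 -5.33558252e-04 -1.66221457e-02]
[-0.18104823 -0.36723798 -5.58891113] [ 0.04155443  0.00955864 -0.00523797] 0.4450577917483141 [ 479.83810431 -280.41518155  105.62306565] 13.75 [-3.13975413e+00 -4.14438905e-04 -1.66573778e-02]
[ 0.4538766   0.39852067 -6.16081672] [ 0.00741213  0.01937503 -0.01875815] 0.4430844583471266 [ 479.86001525 -280.47422575  105.6708328 ] 13.8 [-3.13978046e+00 -3.41177828e-04 -1.68009927e-02]
```

View pics/w8.png

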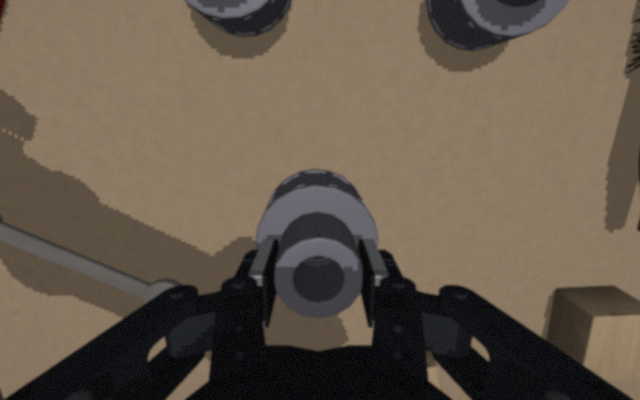

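The third spool weighs about 5.9 N, so it is the full one. I'll carry it high toward the stand.

Emit:
send_rows(motion=[[0,[0,0,50],0],[0,[0,0,110],0],[0,[15,50,134],0],[0,[30,105,134],0],[0,[45,165,134],0],[0,[60,225,134],0],[0,[75,285,134],0],[0,[90,345,134],0],[0,[103,400,134],0],[0,[103,410,134],0]])

```text
time_s: 15.1
tool_pos: [583.0, 136.0, 239.0]
tool_rot: [-3.138, -0.013, -0.016]
ft_force: [-0.8, -1.5, -4.8]
opening: 0.438
```

Emit:
send_rows(motion=[[0,[0,0,0],0],[0,[0,0,0],0]])

```text
time_s: 15.35
tool_pos: [582.6, 134.7, 238.7]
tool_rot: [-3.139, -0.011, -0.015]
ft_force: [-0.0, -0.2, -5.6]
opening: 0.444
```

Run:
```python
from h import *
st=arm.state();p=optics.read_camera('wrist'); save(p,'w9'); print(np.round(st['tool_pos'],1),st['time_s'],st['ft_force'],st['opening'],st['tool_rot'],st['joint_positions'])
for P in [(583,210,112),(584,210,20)]: print(proj(p,P,st))
s=optics.read_camera('side');save(s,'side1')
cv2.imwrite('pics/w9z.png',cv2.resize(cv2.imread('pics/w9.png')[40:240,200:440],None,fx=3.3,fy=3,interpolation=2))
```

```text
[582.6 134.7 238.7] 15.35 [-0.01979964 -0.17592051 -5.5510029 ] 0.4436260963372429 [-3.13856149 -0.01074905 -0.01529831] [-0.79998038  0.39468963  0.61501693  1.78945274 -0.26279041  1.02933381
 -0.07982887]
[318.05759923 100.23179474]
[318.1846024  102.18999484]
```

View pics/w9.png

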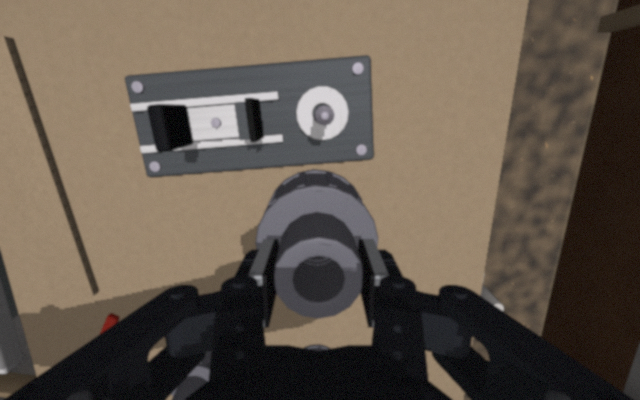

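View pics/side1.png

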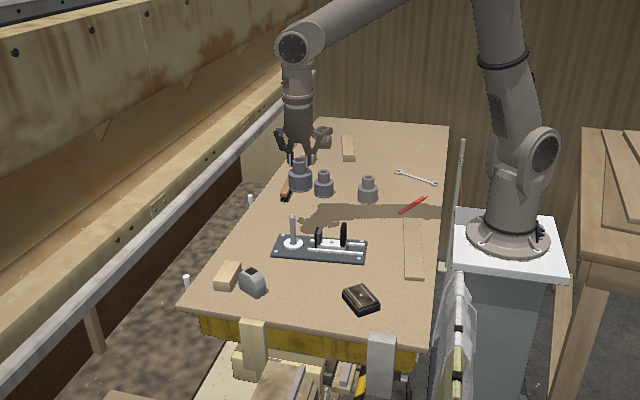

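The wrist view shows the spool held, the seat at about (322,112), and the brake shoe and handle at (252,120) and (170,128).

View pics/w9z.png

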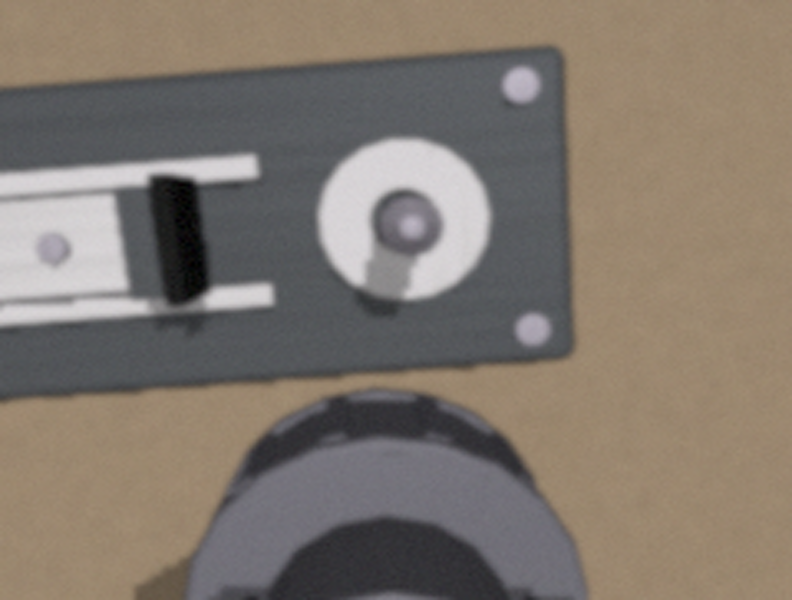

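Run:
```python
from h import *
im=cv2.imread('pics/w9.png');cv2.imwrite('pics/w9y.png',cv2.resize(im[160:330,240:400],None,fx=4,fy=3.5,interpolation=2))
st=arm.state();p=optics.read_camera('wrist');t=np.array(st['tool_pos']);print(t)
print('seat',atz(p,(322.1,112.5),20,st),'tip',atz(p,(324.3,114.2),112,st), atz(p,(324.3,114.2),108,st))
print('bore top',atz(p,(318,279),t[2]+8,st)-t)
print('axis dir tool z',R.from_rotvec(st['tool_rot']).as_matrix()[:,2])
# predicted outline if spool axis at tool x=y=0
Rt=R.from_rotvec(st['tool_rot']).as_matrix()
def circ(r,zz,ox=0,oy=0):
    a=np.linspace(0,6.28,73); return [proj(p,t+Rt@np.array([ox+r*np.cos(x),oy+r*np.sin(x),zz]),st) for x in a]
for nm,r,zz in [('collar top',20,-8),('bore',11,-8),('drumtop',33.5,28)]:
    c=np.array(circ(r,zz)); print(nm,np.round(c.min(0),1),np.round(c.max(0),1))
```

```text
[582.87069016 134.05964515 238.99817593]
seat [588.61596688 198.99761345  20.        ] tip [588.29476885 199.00995158 112.        ] [588.41030657 198.93460432 108.        ]
bore top [-0.45003956 -0.84021844  8.        ]
axis dir tool z [ 0.01028449  0.00309798 -0.99994231]
collar top [272.1 233.8] [365.6 317.5]
bore [293.2 253.8] [344.6 299.8]
drumtop [256.1 181.9] [381.3 297.8]
```

View pics/w9y.png

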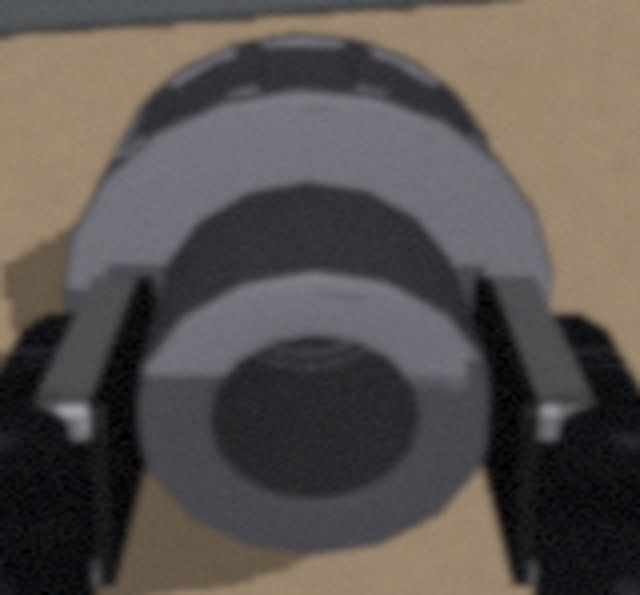

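Run:
```python
from h import *
st=arm.state();p=optics.read_camera('wrist');t=np.array(st['tool_pos']);print(t,st['joint_vel'])
save(p,'w10')
im=cv2.imread('pics/w10.png')
# ring by threshold
g=cv2.cvtColor(im,cv2.COLOR_BGR2GRAY)[75:150,285:365]
m=(g>150).astype(np.uint8)
n,l,s,c=cv2.connectedComponentsWithStats(m)
k=1+np.argmax(s[1:,4]); x,y,w,h,_=s[k]; uv=(285+x+(w-1)/2,75+y+(h-1)/2); print(uv,w,h,atz(p,uv,20,st))
for l in ['spindle_foot','brake_face','brake_handle']:
    z={'s':20}.get(l[0],43 if 'face' in l else 70)
    for r in nets.spot_point(p,l)[:2]: print(l,r['centre'],r['conf'],atz(p,r['centre'],z,st))
cv2.imwrite('pics/w10z.png',cv2.resize(im[40:190,110:390],None,fx=2.85,fy=2.85,interpolation=2))
```

```text
[582.93351684 134.18577273 239.0461763 ] [-1.08723142e-03  3.89439288e-04 -3.74934411e-03 -3.26961229e-03
 -1.34298637e-03 -4.53477880e-05 -3.81874913e-04]
(np.float64(321.5), np.float64(111.5)) 52 54 [588.06158792 200.16615239  20.        ]
brake_face [256.6, 119.7] 0.9 [523.51836024 192.25538771  43.        ]
brake_handle [166.8, 128.6] 0.63 [446.26007828 184.93199065  70.        ]
```

View pics/w10z.png

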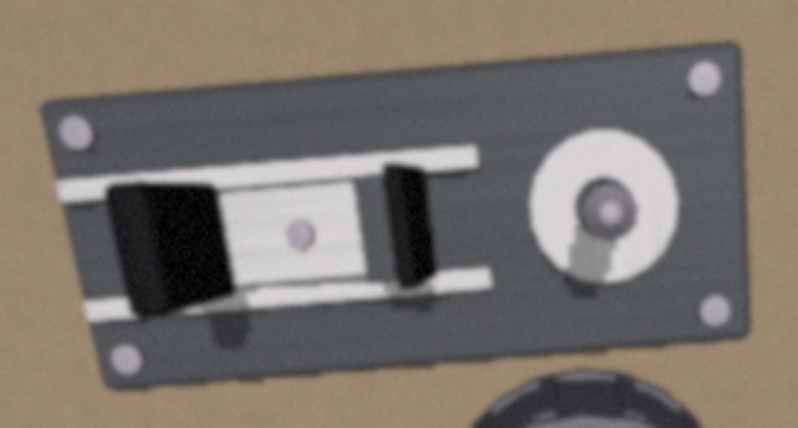

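Run:
```python
from h import *
st=arm.state();p=optics.read_camera('wrist')
def q(a,z): return atz(p,(a[0]/2.85+110-.3,a[1]/2.85+40-.3),z,st)
C=[q(a,12) for a in [(42,103),(738,42),(748,335),(107,388)]]
d=C[1]-C[0]+C[2]-C[3]; print('yaw',np.degrees(np.arctan2(d[1],d[0])),[np.round(np.linalg.norm(C[i]-C[i-1]),1) for i in range(4)],np.mean(C,0))
print('seat',q((604,205),20),'tip',q((608,209.5),112))
print('shoe top corners (right)',q((422,168),66),q((434,280),66))
print('handle top corners', [np.round(q(a,89),1) for a in [(110,187),(146,186),(180,296),(142,316)]])
```

```text
yaw 5.080658101263912 [np.float64(106.3), np.float64(254.4), np.float64(106.6), np.float64(254.5)] [514.09601852 194.01623039  12.        ]
seat [588.15404569 201.23495791  20.        ] tip [587.32822899 201.05072707 112.        ]
shoe top corners (right) [529.39463379 212.66702949  66.        ] [531.77627599 177.65777768  66.        ]
handle top corners [array([441.6, 206.1,  89. ]), array([452.2, 206.5,  89. ]), array([458.4, 174.5,  89. ]), array([446.2, 168.4,  89. ])]
```

Emit:
send_rows(motion=[[0,[2,30,0],0],[0,[5,60,0],0],[0,[5,67.5,0],0],[0,[5,67.5,0],0],[0,[5,67.5,0],0],[0,[5,67.5,0],0]])

```text
time_s: 16.5
tool_pos: [588.1, 201.6, 239.1]
tool_rot: [-3.138, -0.009, -0.017]
ft_force: [0.3, 0.5, -6.0]
opening: 0.441
```

Run:
```python
from h import *
for i in range(4):
  st=arm.state();print(np.round(st['tool_pos'],2),st['ft_force'],st['tool_rot'])
  p=optics.read_camera(['wrist','side','scene','wrist'][i]); save(p,'a%d'%i)
  if i in (1,2):
    u=proj(p,(587.8,200.6,130)).astype(int); print(u)
    cv2.imwrite('pics/a%dz.png'%i,cv2.resize(cv2.imread('pics/a%d.png'%i)[u[1]-60:u[1]+60,u[0]-60:u[0]+60],None,fx=5,fy=5,interpolation=2))
```

```text
[588.1  201.61 239.14] [ 0.34663024  0.51805166 -5.99610956] [-3.13823373 -0.00879461 -0.01653578]
[588.13 201.93 239.19] [ 0.24187812  0.27801072 -5.44527942] [-3.1379862  -0.00935305 -0.01675193]
[291 208]
[588.09 202.17 239.13] [-0.65560871  0.5522328  -5.04788421] [-3.13795044 -0.0098783  -0.016588  ]
[291 167]
[588.04 202.42 239.11] [ 0.27930313  0.55281587 -5.4533264 ] [-3.13787274 -0.01038694 -0.01654496]
```

View pics/a1z.png

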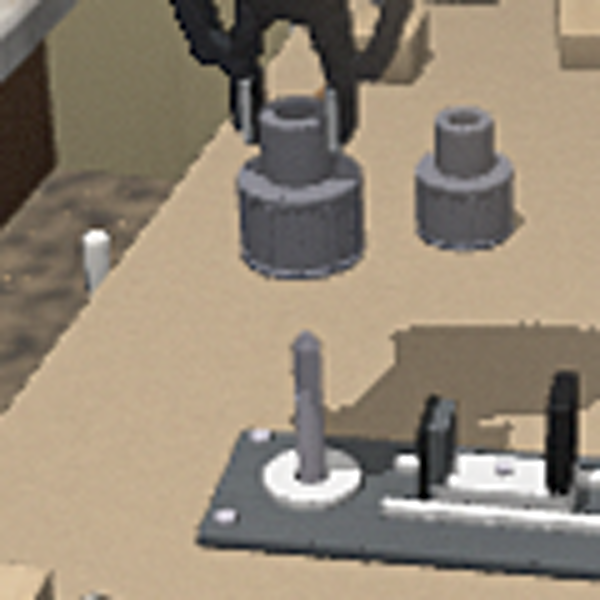

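View pics/a2z.png

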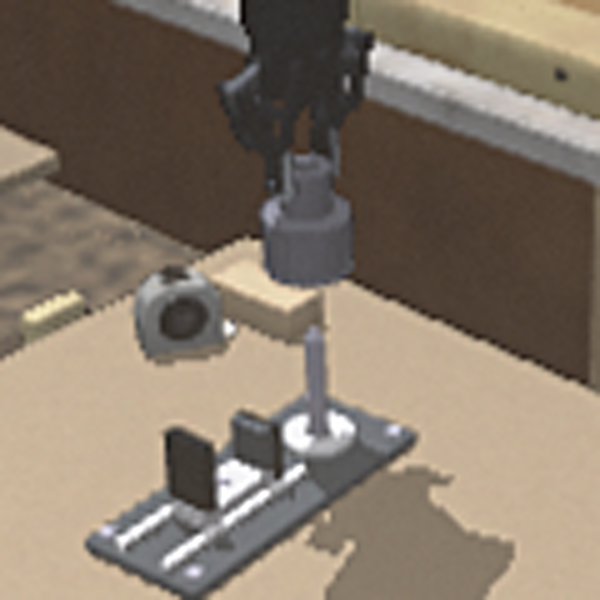

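View pics/a0.png

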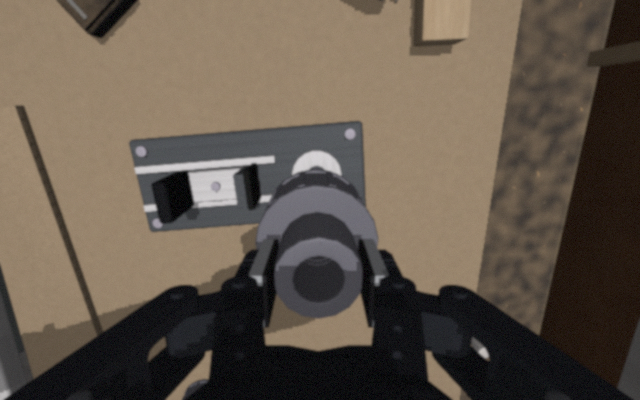

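```bash
python3 - <<'E'
from h import *
for n,u in (('a1',(291,208)),('a2',(291,167))):
    im=cv2.imread(f'pics/{n}.png'); 
    x0=u[0]-20; y0=u[1]-35+(0 if n=='a1' else 5)
    c=cv2.resize(im[y0:y0+70,x0:x0+44],None,fx=8.5,fy=8.5,interpolation=1); cv2.imwrite(f'pics/{n}q.png',c); print(x0,y0)
p=optics.read_camera('scene');s=optics.read_camera('side')
st=arm.state();t=np.array(st['tool_pos']);Rt=R.from_rotvec(st['tool_rot']).as_matrix();print(t)
def ax(o,pp): return [np.round(proj(pp,t+Rt@np.array([*o,z])),2).tolist() for z in (-8,28,76)]
print('scene axis pred',ax((-.3,1),p),[np.round(proj(p,(587.8,200.6,z)),2).tolist() for z in (20,112)])
print('side',ax((-.3,1),s),[np.round(proj(s,(587.8,200.6,z)),2).tolist() for z in (20,112)])
E
python3 -c "
import cv2,numpy as np
a=cv2.imread('pics/a1q.png');b=cv2.imread('pics/a2q.png');cv2.imwrite('pics/q.png',np.hstack([a,b]))"
```

```text
271 173
271 137
[587.98947555 202.83941732 239.03053096]
scene axis pred [[290.3, 139.43], [290.77, 148.33], [291.38, 159.86]] [[293.07, 192.58], [292.1, 172.0]]
side [[290.15, 169.87], [290.55, 182.19], [291.07, 198.15]] [[293.47, 242.44], [292.21, 214.3]]
```

View pics/q.png

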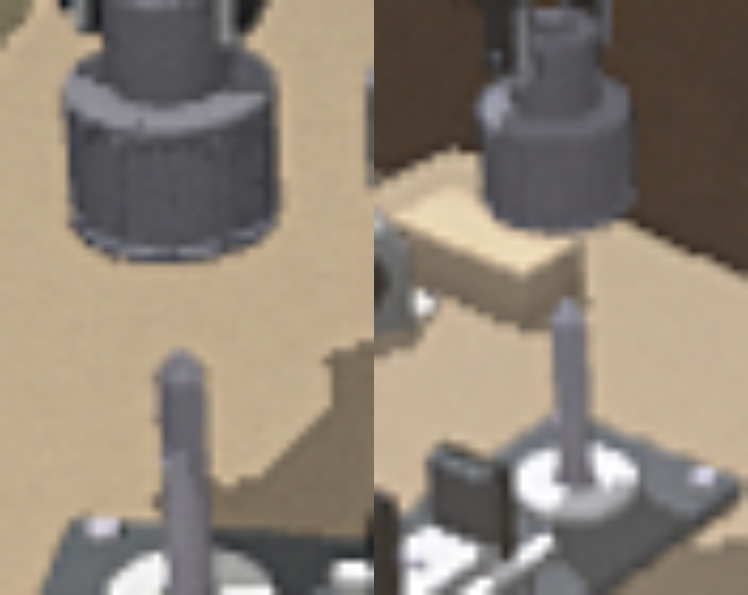

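Both outside views agree with the prediction to about 0.5 mm. I'll lower the spool in steps and watch the force.

Emit:
send_rows(motion=[[0,[0,-1.2,-20],0],[0,[0,-1.2,-42],0],[0,[0,-1.2,-50],0],[0,[0,-1.2,-56],0],[0,[0,-1.2,-62],0],[0,[0,-1.2,-66],0]])

```text
time_s: 17.55
tool_pos: [588.2, 201.7, 173.2]
tool_rot: [-3.138, -0.011, -0.017]
ft_force: [-0.0, -0.3, -6.0]
opening: 0.441
```

Run:
```python
from h import *
st=arm.state();print(np.round(st['tool_pos'],2),st['ft_force'],st['torque'],st['tool_rot'],st['time_s'])
```

```text
[588.24 201.73 173.18] [-0.01219445 -0.25819558 -5.9849504 ] [-0.00442435  0.01101698  0.03169074] [-3.13754285 -0.01145234 -0.01735161] 17.55
```

Threaded with no side force. Continuing down.

Emit:
send_rows(motion=[[0,[0,0,-15],0],[0,[0,0,-32],0],[0,[0,0,-50],0],[0,[0,0,-64],0],[0,[0,0,-71],0],[0,[0,0,-74],0],[0,[0,0,-75],0]])

```text
time_s: 18.42
tool_pos: [588.5, 201.8, 98.4]
tool_rot: [-3.137, -0.011, -0.018]
ft_force: [0.5, -0.6, -5.9]
opening: 0.442
```

Emit:
send_rows(motion=[[0,[0,0,-1],0],[0,[0,0,-2],0],[0,[0,0,-2.5],0]])

```text
time_s: 18.8
tool_pos: [588.7, 201.9, 96.2]
tool_rot: [-3.137, -0.011, -0.019]
ft_force: [-0.5, -0.6, -1.6]
opening: 0.439
```

Contact with the seat at TCP z of about 96, as expected. Releasing.

Emit:
send_rows(motion=[[0.6,[0,0,-0.3],0],[0.8,[0,0,-0.3],0],[1,[0,0,-0.3],0],[1,[0,0,0],0],[1,[0,0,30],0],[1,[0,0,80],0],[1,[-30,-30,120],0],[1,[-60,-60,140],0],[1,[-70,-70,140],0],[1,[-70,-70,140],0]])

```text
time_s: 20.05
tool_pos: [518.2, 131.8, 236.1]
tool_rot: [-3.136, -0.011, -0.018]
ft_force: [-0.2, 0.6, -0.3]
opening: 0.995
```

Run:
```python
from h import *
st=arm.state();p=optics.read_camera('wrist'); save(p,'w11');print(np.round(st['tool_pos'],2),st['ft_force'],st['time_s'],st['joint_positions'])
s=optics.read_camera('side'); cv2.imwrite('pics/s11.png',cv2.resize(cv2.cvtColor(s['color'][160:270,230:390],cv2.COLOR_RGB2BGR),None,fx=5,fy=5,interpolation=2))
print(proj(s,(587.8,200.6,20)),proj(s,(587.8,200.6,104)),proj(p,(587.8,200.6,104),st))
```

```text
[518.23 131.83 236.09] [-0.17457985  0.58482229 -0.2503053 ] 20.05 [-0.89308121  0.27909415  0.64010658  1.9392266  -0.2029128   0.97319047
 -0.15185867]
[293.46926146 242.43645222] [292.32546497 216.81198387] [404.8761101  110.02380453]
```

View pics/w11.png

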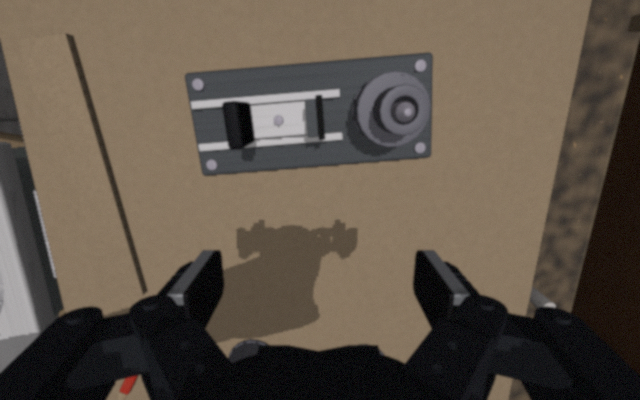

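View pics/s11.png

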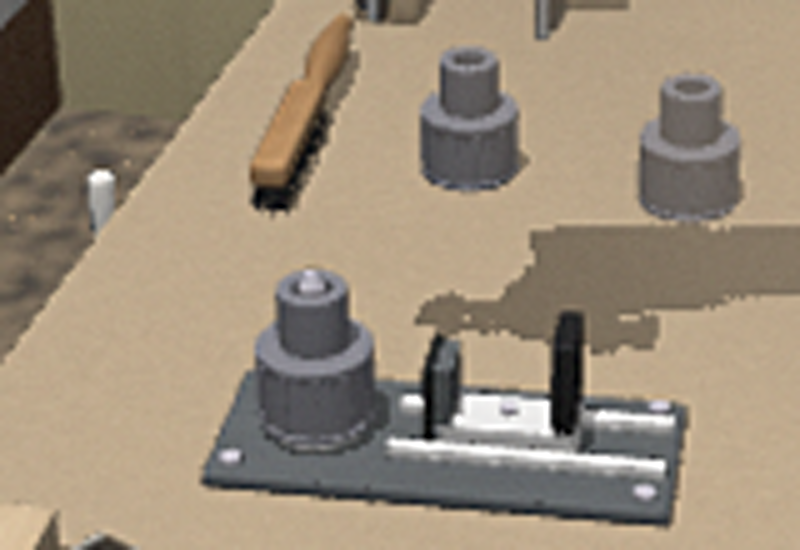

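The spool sits fully home, with the spindle tip showing out of the collar at (404,110), and both used spools stand upright. Next I'll measure the handle and shoe.

Run:
```python
from h import *
st=arm.state();p=optics.read_camera('wrist'); save(p,'w12');print(st['tool_pos'])
for l,z in (('brake_face',43),('brake_handle',70)):
    for r in nets.spot_point(p,l)[:2]: print(l,r['centre'],r['conf'],atz(p,r['centre'],z,st))
cv2.imwrite('pics/w12z.png',cv2.resize(cv2.cvtColor(p['color'][45:180,185:440],cv2.COLOR_RGB2BGR),None,fx=3.1,fy=3.1,interpolation=2))
```

```text
[518.95727841 133.08797116 235.63076735]
brake_face [324.3, 116.1] 0.65 [526.37944124 195.27403703  43.        ]
```

View pics/w12z.png

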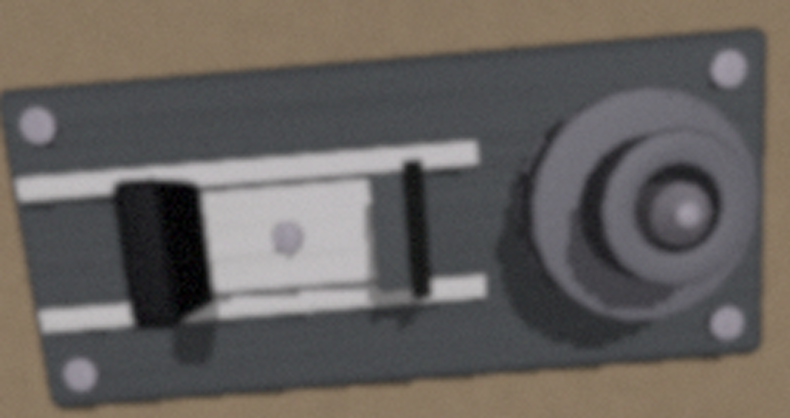

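Run:
```python
from h import *
st=arm.state();p=optics.read_camera('wrist');print(st['tool_pos'])
def q(a,z): return atz(p,(a[0]/3.1+185-.3,a[1]/3.1+45-.3),z,st)
H=[q(a,89) for a in [(116,186),(158,184),(178,318),(137,324)]];print(np.round(H,1),np.mean(H,0))
print([np.round(q(a,66),1) for a in [(403,162),(420,161),(430,295),(413,297)]])
C=[q(a,12) for a in [(5,93),(763,30),(762,350),(57,407)]]
d=C[1]-C[0]+C[2]-C[3]; print('yaw',np.degrees(np.arctan2(d[1],d[0])),np.mean(C,0))
```

```text
[519.03681115 132.81048007 235.49149073]
[[440.4 204.4  89. ]
 [451.6 205.   89. ]
 [454.9 169.5  89. ]
 [443.5 167.7  89. ]] [447.57589617 186.66096628  89.        ]
[array([516.9, 211.9,  66. ]), array([521.8, 212.2,  66. ]), array([525.2, 174.1,  66. ]), array([520.1, 173.5,  66. ])]
yaw 4.99668500560385 [514.60014041 192.18737435  12.        ]
```

Emit:
send_rows(motion=[[0.6,[-35,27,-20],2.5],[0.6,[-71.5,54.5,-60],5],[0.6,[-71.5,54.5,-105],5],[0.6,[-71.5,54.5,-115],5],[0.6,[-71.5,54.5,-115],5]])

```text
time_s: 20.98
tool_pos: [448.3, 186.7, 120.7]
tool_rot: [-3.135, -0.148, -0.017]
ft_force: [0.2, -0.8, 0.5]
opening: 0.599
```

Run:
```python
from h import *
st=arm.state();p=optics.read_camera('wrist'); save(p,'w13');print(st['tool_pos'],st['tool_rot'],st['ft_force'],st['opening'])
for P in [(447.5,187.5,89),(588,200.6,104)]: print(proj(p,P,st))
```

```text
[448.25384576 186.69321338 120.69241447] [-3.1350891  -0.14821074 -0.01739017] [ 0.19492552 -0.76652272  0.46095153] 0.5985477347131132
[316.7285513  238.88176223]
[595.93574872 249.66300243]
```

View pics/w13.png

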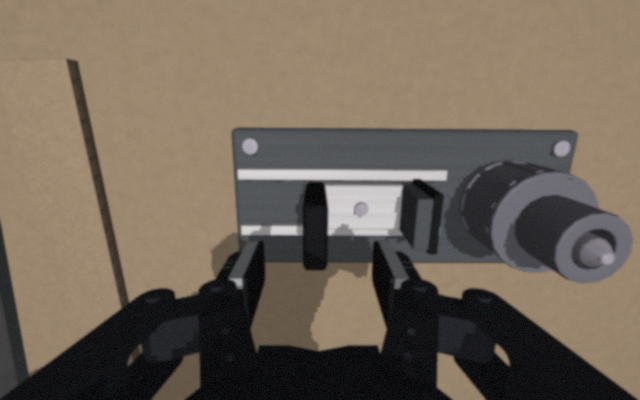

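The jaws straddle the handle, whose top is around (315,227), and yaw is aligned. Descending to grip.

Emit:
send_rows(motion=[[0.6,[-1,4,-20],0],[0.6,[-1,4,-40],0],[0.6,[-1,4,-47],0],[0.6,[-1,4,-47],0]])

```text
time_s: 21.52
tool_pos: [448.6, 190.9, 75.2]
tool_rot: [-3.134, -0.147, -0.021]
ft_force: [0.2, -0.2, -0.1]
opening: 0.598
```

Emit:
send_rows(motion=[[0,[0,0,0],0],[0,[0,0,0],0],[0,[0,0,0],0],[0,[0,0,0],0],[0,[0,0,0],0]])

```text
time_s: 22.15
tool_pos: [448.7, 191.0, 75.9]
tool_rot: [-3.133, -0.145, -0.021]
ft_force: [-1.3, -0.5, 7.1]
opening: 0.149
```

Run:
```python
from h import *
for i in range(3):
  st=arm.state();p=optics.read_camera('wrist');print(st['tool_pos'],st['ft_force'],st['opening'])
save(p,'w14')
```

```text
[448.72347281 191.01667495  75.94982048] [-1.32613018 -0.46068777  7.14837477] 0.1494777983113036
[448.74966089 191.06432048  75.95602956] [-1.56056903  0.18004391  7.18601286] 0.150285629758105
[448.752995   191.01430233  75.94950578] [-0.80321201 -0.63241385  7.53275714] 0.14882185863612088
```

View pics/w14.png

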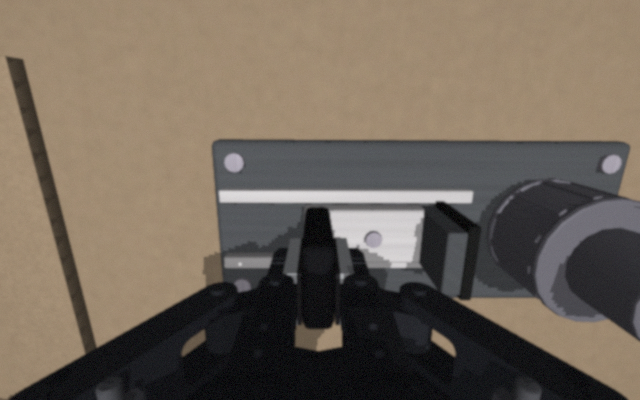

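The handle is gripped. I'll slide 22 mm first, then go in small steps.

Emit:
send_rows(motion=[[0,[4,0.35,0],0],[0,[8,0.7,0],0],[0,[12,1.05,0],0],[0,[16,1.4,0],0],[0,[20,1.8,0],0],[0,[22,1.9,0],0],[0,[22,1.9,0],0]])

```text
time_s: 23.18
tool_pos: [471.3, 193.0, 76.0]
tool_rot: [-3.133, -0.145, -0.023]
ft_force: [0.4, 1.2, 1.9]
opening: 0.153
```

Run:
```python
from h import *
st=arm.state();p=optics.read_camera('wrist');print(st['tool_pos'],st['ft_force'],st['opening'])
save(p,'w15')
```

```text
[471.30027941 193.00629915  75.99660103] [0.38398811 1.20438696 1.88170358] 0.15252971115213293
```

View pics/w15.png

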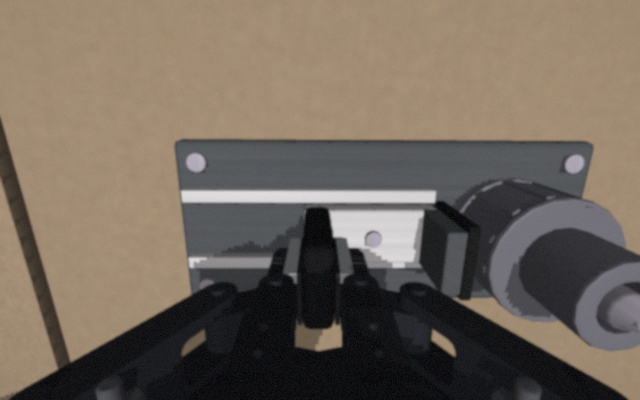

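Emit:
send_rows(motion=[[0,[1,0.1,0],0],[0,[2,0.2,0],0],[0,[3,0.3,0],0]])

```text
time_s: 23.6
tool_pos: [474.2, 193.2, 76.0]
tool_rot: [-3.133, -0.145, -0.022]
ft_force: [-2.8, -1.2, 5.9]
opening: 0.15
```

Emit:
send_rows(motion=[[0,[0.8,0.1,0],0],[0,[1.6,0.1,0],0]])

```text
time_s: 23.85
tool_pos: [475.8, 193.4, 76.0]
tool_rot: [-3.133, -0.145, -0.022]
ft_force: [-3.2, -0.1, 4.6]
opening: 0.15
```

Emit:
send_rows(motion=[[0,[0.8,0.1,0],0],[0,[1.4,0.1,0],0]])

```text
time_s: 24.1
tool_pos: [476.4, 193.4, 76.0]
tool_rot: [-3.133, -0.145, -0.019]
ft_force: [-6.4, -0.1, 8.7]
opening: 0.153
```

Emit:
send_rows(motion=[[0,[0.6,0,0],0],[0,[0.6,0,0],0]])

```text
time_s: 24.35
tool_pos: [476.4, 193.4, 76.0]
tool_rot: [-3.133, -0.146, -0.017]
ft_force: [-6.0, -1.3, 7.2]
opening: 0.148
```

Run:
```python
from h import *
for i in range(4):
  st=arm.state();p=optics.read_camera('wrist');print(st['tool_pos'],st['ft_force'],st['opening'])
save(p,'w16')
```

```text
[476.41309595 193.41825093  75.97927619] [-6.03637491 -1.32178068  7.20308488] 0.14843300667526954
[476.42857684 193.45065016  75.99531892] [-5.291546   -0.39013377  6.46031943] 0.1473141000410578
[476.42358423 193.42196982  75.98302317] [-4.0154118  -0.49586269  6.77567777] 0.15054574198793103
[476.42091975 193.42881294  75.9842503 ] [-4.89281097 -0.53439495  7.23202089] 0.15182285845357296
```

View pics/w16.png

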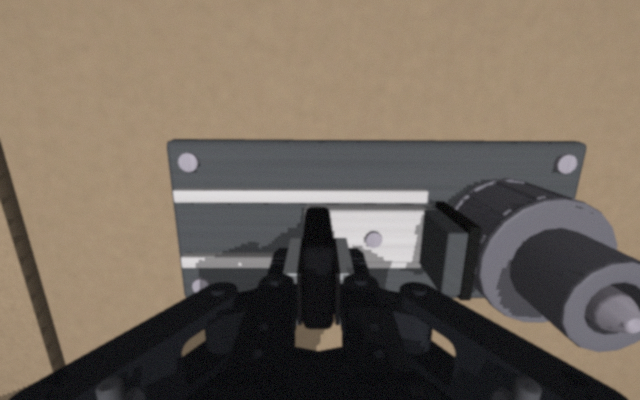

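Emit:
send_rows(motion=[[0,[0.8,0.1,0],0],[0,[1.5,0.1,0],0]])

```text
time_s: 24.8
tool_pos: [477.1, 193.5, 76.0]
tool_rot: [-3.133, -0.146, -0.015]
ft_force: [-6.3, -0.6, 7.8]
opening: 0.153
```

Run:
```python
from h import *
for i in range(3):
  st=arm.state();p=optics.read_camera('side');print(st['tool_pos'],st['ft_force'],st['time_s'])
cv2.imwrite('pics/s16.png',cv2.resize(cv2.cvtColor(p['color'][190:270,260:380],cv2.COLOR_RGB2BGR),None,fx=6,fy=6,interpolation=2))
```

```text
[477.09844168 193.45971871  75.9825415 ] [-6.29962321 -0.64326108  7.83097389] 24.8
[477.22032925 193.49143608  75.97877986] [-5.81639399 -0.35021995  8.05676244] 24.85
[477.20735515 193.48914225  75.97845352] [-7.25114242 -0.89618077  6.7963205 ] 24.9
```

View pics/s16.png

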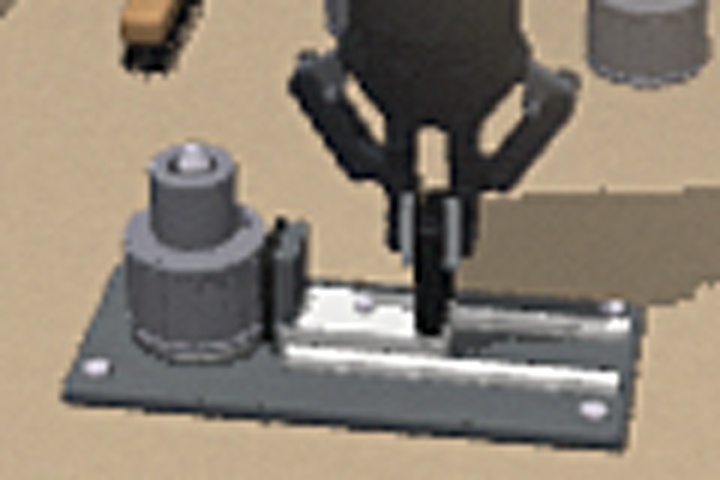

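Moving now takes about 6.3 N, against about 3 N in free slide, and the side view shows the shoe against the drum. I'll nudge slightly, then release while still biased forward.

Emit:
send_rows(motion=[[0,[0.8,0.1,0],0],[0,[1.4,0.1,0],0]])

```text
time_s: 25.2
tool_pos: [477.9, 193.6, 76.0]
tool_rot: [-3.133, -0.146, -0.013]
ft_force: [-6.6, 0.0, 8.6]
opening: 0.147
```

Emit:
send_rows(motion=[[0.25,[0.5,0,0],0],[0.35,[0.5,0,0],0],[0.5,[0.3,0,0],0],[0.6,[0,0,0],0],[0.6,[0,0,0],0]])

```text
time_s: 25.82
tool_pos: [477.9, 193.6, 76.0]
tool_rot: [-3.133, -0.146, -0.013]
ft_force: [0.3, -0.5, -0.6]
opening: 0.6
```

Run:
```python
from h import *
st=arm.state();p=optics.read_camera('wrist');print(st['tool_pos'],st['ft_force'],st['opening']);save(p,'w17')
```

```text
[477.9073337  193.55213739  75.96729201] [ 0.25130079 -0.51645572 -0.6346991 ] 0.6004838468386925
```

View pics/w17.png

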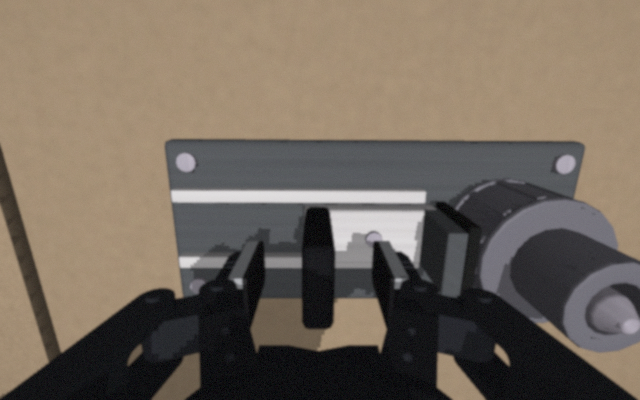

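Emit:
send_rows(motion=[[0.6,[0,0,25],0],[0.6,[0,0,70],0],[0.6,[20,-10,120],0],[0.6,[60,-30,130],0],[0.6,[70,-50,130],0],[0.6,[70,-50,130],0]])

```text
time_s: 26.62
tool_pos: [548.5, 141.6, 206.1]
tool_rot: [-3.134, -0.14, -0.014]
ft_force: [-0.3, 0.8, 0.0]
opening: 0.602
```

Run:
```python
from h import *
st=arm.state();p=optics.read_camera('wrist');print(st['tool_pos'],st['ft_force'],st['opening']);save(p,'w18')
print(proj(p,(588,200.6,48),st))
cv2.imwrite('pics/w18z.png',cv2.resize(cv2.cvtColor(p['color'][60:220,230:420],cv2.COLOR_RGB2BGR),None,fx=4,fy=3.7,interpolation=2))
s=optics.read_camera('side');cv2.imwrite('pics/s18.png',cv2.resize(cv2.cvtColor(s['color'][150:300,230:400],cv2.COLOR_RGB2BGR),None,fx=4,fy=4,interpolation=2))
s=optics.read_camera('scene');cv2.imwrite('pics/c18.png',cv2.resize(cv2.cvtColor(s['color'][140:290,240:460],cv2.COLOR_RGB2BGR),None,fx=3.5,fy=3.5,interpolation=2))
```

```text
[548.51614355 141.57565459 206.11355444] [-0.27887576  0.81479053  0.04767859] 0.6016796987691947
[367.46520611 125.12071421]
```

View pics/w18z.png

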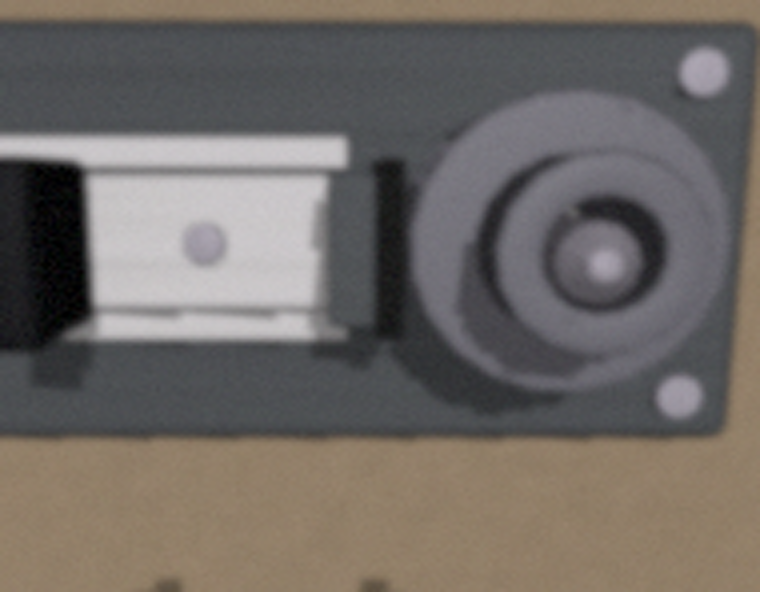

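View pics/s18.png

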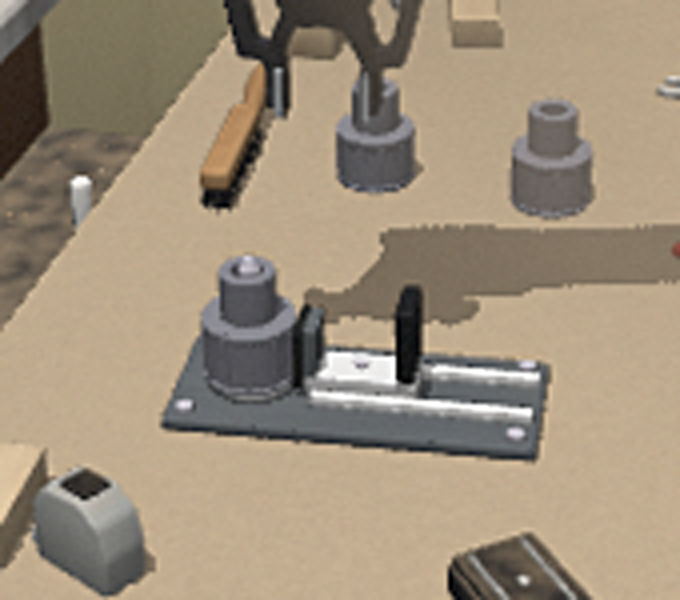

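View pics/c18.png

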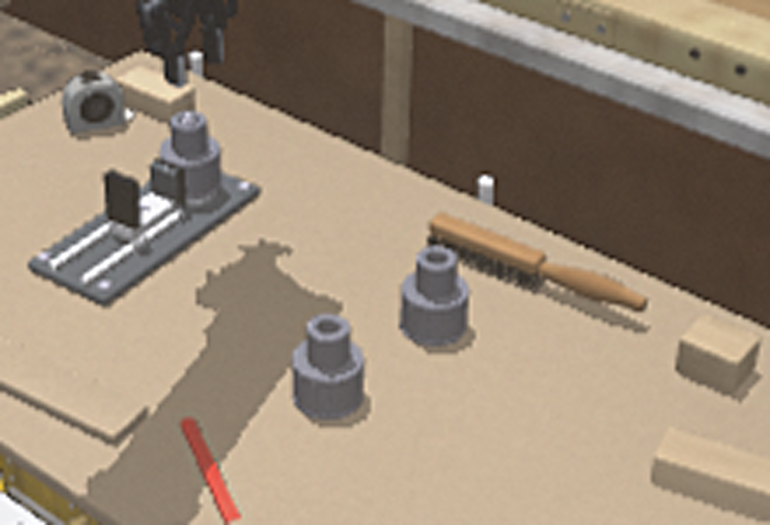

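Run:
```python
from h import *
st=arm.state();p=optics.read_camera('wrist');print(st['tool_pos'])
yaw=np.radians(5.1);X=np.array([np.cos(yaw),np.sin(yaw),0]);Y=np.array([-X[1],X[0],0])
a=np.linspace(0,2*np.pi,181)
def ext(P): P=np.array(P); i=P[:,0].argmin(); return np.round(P.min(0),1),np.round(P.max(0),1)
for z in (20+48,20):
  c=np.array([588,200.6,z]); print(z,ext([proj(p,c+33.5*(np.cos(t)*X+np.sin(t)*Y),st) for t in a]))
c=np.array([588,200.6,104]); print('collar',ext([proj(p,c+20*(np.cos(t)*X+np.sin(t)*Y),st) for t in a]))
print('tip',proj(p,(588,200.6,112),st))
f=np.array([588,200.6,0])-33.5*X
for z in (66,20): print('face',z,[np.round(proj(p,f+s*Y+[0,0,z],st),1) for s in (20,-20)])
im=cv2.resize(cv2.cvtColor(p['color'][70:180,300:420],cv2.COLOR_RGB2BGR),None,fx=6.6,fy=5.4,interpolation=2)
cv2.imwrite('pics/w19z.png',im)
```

```text
[547.03078946 144.58579592 205.5231214 ]
68 (array([332.5,  87.7]), array([414.1, 171. ]))
20 (array([330. ,  90.9]), array([399.4, 161.9]))
collar (array([354. , 104.9]), array([410., 162.]))
tip [384.27050824 135.01248799]
face 66 [array([332.8, 105.2]), array([332. , 154.6])]
face 20 [array([330.3, 105.7]), array([329.7, 148.1])]
```

View pics/w19z.png

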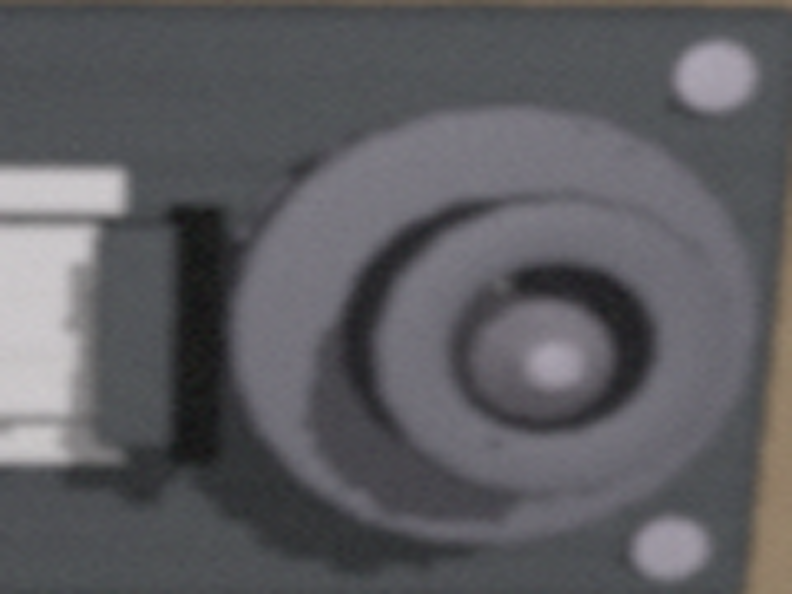

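Before the push the bore was centred on the spindle. Now it sits about 1.4 mm in +x, so the shoe did move the spool. The drum edge looks within about 1 mm of the shoe but is ambiguous, so I'll confirm with a gentle push from behind the handle using closed fingers.

Emit:
send_rows(motion=[[0,[-50,20,0],0],[0,[-99,46,0],0],[0,[-99,46,-50],0],[0,[-99,46,-100],0],[0,[-99,46,-129],0],[0,[-99,46,-129],0],[0,[-99,46,-129],0]])

```text
time_s: 27.7
tool_pos: [448.4, 191.4, 77.5]
tool_rot: [-3.131, -0.149, -0.013]
ft_force: [0.3, 0.2, 0.1]
opening: -0.001
```

Run:
```python
from h import *
st=arm.state();p=optics.read_camera('wrist');print(st['tool_pos'],st['ft_force'],st['opening']);save(p,'w20')
```

```text
[448.42362801 191.38840401  77.47054364] [0.31478631 0.23418534 0.08707886] -0.0009459506027483253
```

View pics/w20.png

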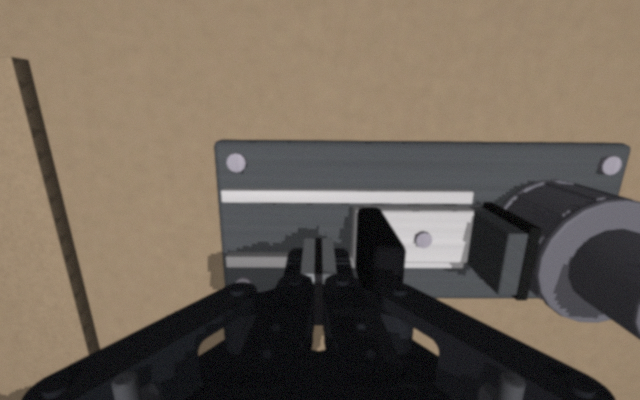

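Emit:
send_rows(motion=[[0,[2,0.2,0],0],[0,[4,0.3,0],0],[0,[4.5,0.4,0],0]])

```text
time_s: 28.12
tool_pos: [453.7, 192.1, 78.3]
tool_rot: [-3.13, -0.149, -0.015]
ft_force: [-0.5, -0.7, -0.0]
opening: -0.0
```

Emit:
send_rows(motion=[[0,[1,0.1,0],0],[0,[2,0.2,0],0]])

```text
time_s: 28.38
tool_pos: [455.8, 192.3, 78.2]
tool_rot: [-3.13, -0.149, -0.015]
ft_force: [0.7, 0.6, 0.2]
opening: -0.002
```

Emit:
send_rows(motion=[[0,[1,0.1,0],0],[0,[2,0.2,0],0]])

```text
time_s: 28.62
tool_pos: [457.2, 192.3, 78.1]
tool_rot: [-3.13, -0.149, -0.013]
ft_force: [-3.3, 0.2, 1.6]
opening: -0.004
```

Run:
```python
from h import *
st=arm.state();p=optics.read_camera('wrist');print(st['tool_pos'],st['ft_force'],st['opening']);save(p,'w21')
```

```text
[457.20909765 192.33190195  78.10873064] [-3.2838061   0.15144968  1.63944489] -0.004115082673031472
```

View pics/w21.png

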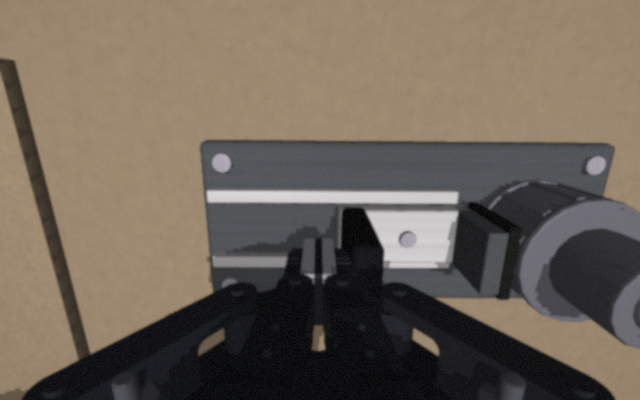

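Contact with the handle. Advancing in 0.5 mm steps.

Emit:
send_rows(motion=[[0,[0.7,0,0],0],[0,[0.7,0,0],0]])

```text
time_s: 28.92
tool_pos: [457.2, 192.3, 77.9]
tool_rot: [-3.131, -0.149, -0.011]
ft_force: [-3.6, 0.1, 1.6]
opening: -0.002
```

Emit:
send_rows(motion=[[0,[0.7,0,0],0],[0,[0.9,0,0],0]])

```text
time_s: 29.18
tool_pos: [457.2, 192.3, 77.7]
tool_rot: [-3.131, -0.15, -0.008]
ft_force: [-5.1, -0.4, 3.8]
opening: 0.001
```

Run:
```python
from h import *
for i in range(4):
  st=arm.state();p=optics.read_camera('wrist');print(st['tool_pos'],st['ft_force'])
save(p,'w22')
```

```text
[457.20743328 192.28903622  77.72699159] [-5.08577974 -0.37437612  3.78337194]
[457.25454219 192.28293126  77.77127934] [-5.13088326 -0.79995179  4.05750072]
[457.22679476 192.28368569  77.75478733] [-5.41779801  0.29511049  3.73720973]
[457.240623   192.27263704  77.74973399] [-5.93656111 -0.84636653  3.7086303 ]
```

At 5 to 6 N the brake does not move, although free slide takes about 3 N. The shoe is bearing on the spool. Backing off and clearing.

Emit:
send_rows(motion=[[0,[-3,0,0],0],[0,[-10,0,0],0],[0,[-12,0,20],0],[0,[-12,0,70],0],[0,[40,-50,110],0],[0,[90,-50,130],0],[0,[90,-50,130],0],[0,[90,-50,130],0]])

```text
time_s: 30.38
tool_pos: [547.0, 142.2, 207.4]
tool_rot: [-3.131, -0.149, -0.008]
ft_force: [-0.6, -0.2, 0.4]
opening: -0.002
```

Run:
```python
from h import *
st=arm.state();p=optics.read_camera('wrist');print(st['tool_pos'],st['ft_force'],st['time_s'])
a=cv2.resize(cv2.cvtColor(p['color'][40:210,240:430],cv2.COLOR_RGB2BGR),None,fx=4,fy=3.5,interpolation=2);cv2.imwrite('pics/w23.png',a)
s=optics.read_camera('side');save(s,'s23')
```

```text
[547.04397117 142.16151597 207.38899882] [-0.55650613 -0.15117792  0.35475061] 30.375
```

View pics/w23.png

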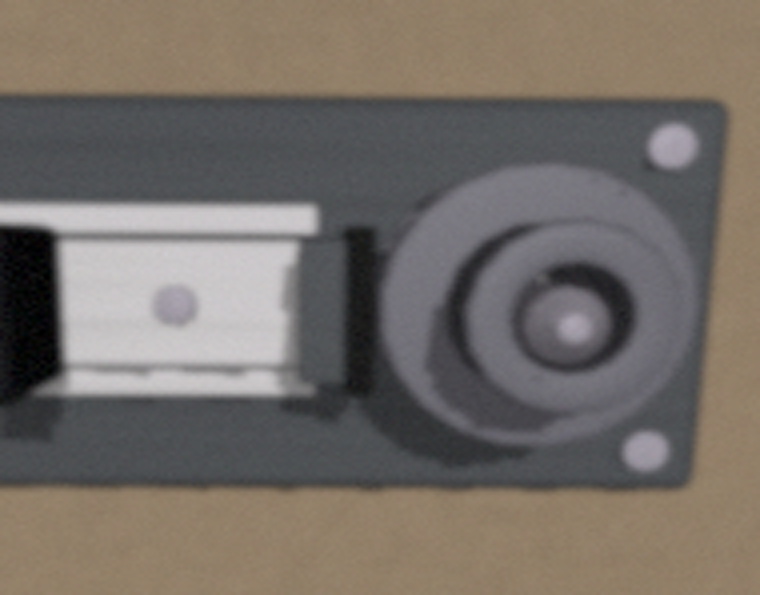

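View pics/s23.png

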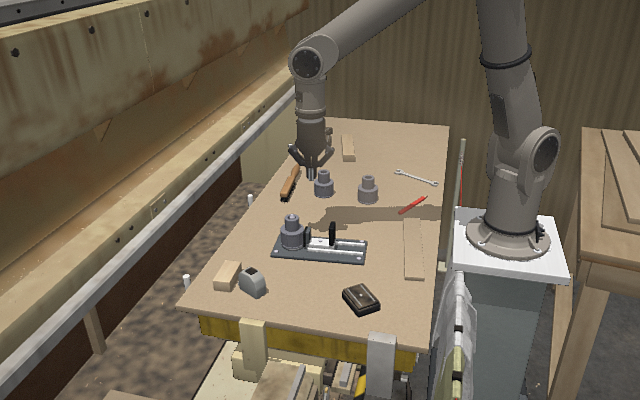

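```bash
python3 -c "
from cell import order; print(order.finish_job())"
```

```text
the job is handed in; nothing more can be done
None
```

The full spool is on the spindle and released, the brake shoe is against it, and I handed the job in at about 30 s of the 72 s allowed.

- **Finding the full spool:** Lifted in turn, the spools read about 1.3 N, 1.6 N and 5.9 N. The third was the full one. The two used-up spools are back upright on the table.
- **Mounting:** The full spool went down the spindle with no side force. It met the seat at the expected height, and I let go. Pictures show it seated with the spindle tip out of the collar.
- **Brake:** I gripped the handle and slid it in. Free sliding took about 3 N, rising to about 6 N when the shoe met the spool. The spool shifted about 1.4 mm on the spindle before I let go.
- **Brake check:** I then pushed the handle from behind with closed fingers. At 5 to 6 N it would not move, so the shoe was still bearing on the spool.

One check was less clear. From above, a dark line about 1 px wide (about 1 mm) shows between the shoe's top edge and the drum rim. I put it down to the drum's shaded side, because the force test shows contact.

At the end the gripper was well clear with near-zero force. The tape measure and wood block were not touched.

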